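Stamp the coloured-cap syrup bottles from the carton and crate them

ROBOT

A 6-joint arm with a two-finger parallel gripper is mounted at the origin on the work surface. World frame = base frame: x ahead of the robot, y to its left, z up, the work surface at z = 0. Lengths are in m, angles in degrees, forces in N, time in s.
With the tool pointing down it reaches from about 0.4 to 0.825 m from the base axis. Payload 7 kg.
Tool frame: the origin (TCP) lies on the centre line of the jaws, within the pads' length; the fingertips stand 11 mm ahead of it and the grasp point (between the pads) lies 8 mm behind it; z points along the fingers, y is the direction in which the jaws open and shut (so a half turn about z gives the same grasp; the last joint's range is limited). The gripper opens to 88 mm and grips with 3 to 60 N. Pads are 19 mm wide; open, the fingers measure 130 mm over their backs; the gripper's body (78 mm by 193 mm) begins 47 mm behind the grasp point.
Start: joints at [-53.91, 20.546, 0.682, 0, -70.136, -16.507], TCP at [0.226, -0.636, 0.208] pointing down, gripper open.
Joint ranges: [-176.03, 176.03], [-82.01, 121.73], [-58.28, 71.71], [-173.87, 95.51], [-174.79, -0.11], [-173.66, 173.66]. Speed limits (degrees/s): [136.94, 136.94, 172.46, 180, 180, 180].

INTERFACE

Orientations are given as [roll, pitch, yaw] about the fixed x, y, z axes, in that order (R = Rz(yaw) Ry(pitch) Rx(roll)).
In Python, from plant import ctrl, cams, order gives the robot as it stands.
- The arm moves only by the tool jog_arm, never from a script. Its argument "motion" is a list of rows, each an object with "offset": the shift along the tool's x, y, z in mm, a list of three; "roll": the turn about the tool's z in rad; "hand": the finger opening in mm, from 0 to 87.6. A call has 1 to 20 rows; each row is the pose to reach, as a shift and turn from the pose commanded when the call began, along the tool's axes at that moment; what a row does not reach only later rows make up. A row lasts 1/12 s, in which the tool goes at most 41.7 mm and 7.16 degrees, less where a joint would pass 70% of its speed; a pose out of reach is approached as far as the arm can. A call with a gripper value outside its range is refused whole. The fingers move at their own pace and stop on an object; the grip force is fixed at half the most. Time passes only in rows, so rows that repeat a pose let the fingers close. It gives the time, the measured TCP pose, the force and the opening at its end, in the units of the state.
- ctrl.get_obs(): the state, without advancing time (a new reading comes with each control period).
- cams.snapshot(name): name is "scene" or "side" or "wrist"; returns a dict with "img" (420x560x3 uint8, red, green, blue), "K" (3x3 intrinsics, pixels), "cam_to_world" (4x4, takes a point from camera to world coordinates); the wrist camera has in their place "T_tool_cam" (4x4, takes a point from camera to tool coordinates, whose origin is the TCP and whose axes are the flange's). Camera axes: x right, y down, z forward; pixel columns grow to the right and rows downward; lengths in m; the calibration is good to about 2 mm. A picture is of the moment at which its call begins: read the wrist's pose just before it. There is no depth.
- order.close_job(): hands the job in, once; it reports no verdict.
The state is a dict: "clock": time; "joint_pos": joint angles; "qvel": joint speeds; "tau": joint torques, N m; "tool_pos": TCP position; "orientation": TCP orientation; "force": force on the tool from outside, world axes, zero at the start; "moment": the same for the moment, N m; "opening": finger opening in m.
Only numpy, scipy, OpenCV 4.12 (cv2) and the standard library are available. Lean on these libraries where they do the work, as an engineer would, in place of code of your own. Each camera call takes 0.05 s, during which the arm holds its last target. There are 200 camera calls.

TASK

Take the coloured-cap bottles that are there out of the partitioned carton and stamp them one after another: yellow cap first, then red, then blue, standing each upright on the middle of the stamper's pad, inside the white ring, and pushing the plunger fully down to its stop and holding it there for a moment. Stand every stamped bottle upright in a bay of the red crate, with the plunger back up; leave the white-capped bottles in their cells and everything else on the bench where it is.

Things in the scene. Friction and masses are not known exactly. Their poses are not given: they have to be found in the camera images.
- carton: fixed cardboard carton leaning 20 degrees towards the robot, 184 x 274 mm, dividers 105 mm high make 2 rows of 3 cells, each 86 mm square. Bottles in it lie parallel to its depth direction, which points up along (-0.342, 0, 0.940) in this frame, against the robot side of their cell. Origin on the table under its centre; x away from the robot, y along the rows of three.
- rim (a point): middle of the carton's top edge on its far (+x) side, its highest edge. The outer walls are 150 mm deep and 4 mm thick; caps end just below the rim.
- stamper: fixed green bench stamp: base plate 250 x 130 x 12 mm; round pad at its -x end, housing 90 x 100 mm, 117 mm high at its +x end with the plunger on top. Origin on the table under the plate's centre. May stand at the left or the right of the carton.
- pad (a point): centre of the top of the stamper's round black pad (92 mm across, with a white ring 84 mm across), 16 mm above the table, level.
- plunger_top (a point): centre of the top of the black plunger knob (44 mm across), 183 mm above the table at rest; it moves with the plunger.
- plunger (a joint): how far the sprung plunger is pushed straight down, m: 0 at rest, 0.030 fully down at its stop; it springs back by itself. About 4 N to start, 12 N fully down.
- crate: loose red plastic crate, 0.9 kg, 288 x 100 mm, outer walls 55 mm high and 6 mm thick, floor 5 mm thick, two cross walls 45 mm high and 5 mm thick: three bays in a row along its x, each about 88 mm square. Origin on the table under its centre. May stand at the left or the right of the carton.
- bay0 (a point): centre of the floor of crate bay 0 (5 mm above the table)
- bay1 (a point): centre of the floor of crate bay 1 (5 mm above the table)
- bay2 (a point): centre of the floor of crate bay 2 (5 mm above the table)
- yellow_mid (a point): amber glass bottle, 64 mm across and 145 mm tall, about 0.28 kg: straight body to 82 mm up, shoulder, then a yellow cap 30 mm across from 98 mm to 145 mm up. The point is on its axis half-way up (72.5 mm above its base); z runs from base to cap. Starts in a cell of the carton; may be absent (no pose).
- red_mid (a point): amber glass bottle, 64 mm across and 145 mm tall, about 0.28 kg: straight body to 82 mm up, shoulder, then a red cap 30 mm across from 98 mm to 145 mm up. The point is on its axis half-way up (72.5 mm above its base); z runs from base to cap. Starts in a cell of the carton; may be absent (no pose).
- blue_mid (a point): amber glass bottle, 64 mm across and 145 mm tall, about 0.28 kg: straight body to 82 mm up, shoulder, then a blue cap 30 mm across from 98 mm to 145 mm up. The point is on its axis half-way up (72.5 mm above its base); z runs from base to cap. Starts in a cell of the carton; may be absent (no pose).
- white1_mid (a point): amber glass bottle, 64 mm across and 145 mm tall, about 0.28 kg: straight body to 82 mm up, shoulder, then a white cap 30 mm across from 98 mm to 145 mm up. The point is on its axis half-way up (72.5 mm above its base); z runs from base to cap. Starts in a cell of the carton and stays there.
- white2_mid (a point): amber glass bottle, 64 mm across and 145 mm tall, about 0.28 kg: straight body to 82 mm up, shoulder, then a white cap 30 mm across from 98 mm to 145 mm up. The point is on its axis half-way up (72.5 mm above its base); z runs from base to cap. Starts in a cell of the carton and stays there.
- white3_mid (a point): amber glass bottle, 64 mm across and 145 mm tall, about 0.28 kg: straight body to 82 mm up, shoulder, then a white cap 30 mm across from 98 mm to 145 mm up. The point is on its axis half-way up (72.5 mm above its base); z runs from base to cap. Starts in a cell of the carton and stays there.
- mug: blue mug, 80 mm across, 95 mm high; bystander; origin at the centre of its underside
- funnel: steel funnel standing mouth down, 104 mm across, 110 mm high; bystander; origin at the centre of its underside
- tape: roll of blue tape lying flat, 100 mm across, 24 mm high; bystander; origin at the centre of its underside
- jar: amber jar, 80 mm across, 100 mm high; bystander; origin at the centre of its underside
- tin: metal can, 70 mm across, 110 mm high; bystander; origin at the centre of its underside
- wrench: steel wrench lying flat; bystander
- screwdriver: screwdriver with a red handle lying flat; bystander
Things that resemble listed ones, but are neither listed nor needed, are in the scene too. Leave any green look-alike of the part that bears blue_mid alone.

How it is judged (in metres and radians):
On the way, in this order (a step that is already met when the one before it is completed fails the run):
1. the yellow-capped bottle stands upright on the pad while the plunger is pushed fully down (over 27 mm, so that the bottle's middle is less than 67 mm below the knob's top) (horizontal distance between yellow_mid and pad below 0.012 m and angle between yellow_mid's own z axis and vertical below 0.1 rad and z of yellow_mid in the frame of pad below 0.075 m and z of yellow_mid in the frame of plunger_top above -0.067 m), for 0.2 s.
2. the red-capped bottle stands upright on the pad while the plunger is pushed fully down (over 27 mm, so that the bottle's middle is less than 67 mm below the knob's top) (horizontal distance between red_mid and pad below 0.012 m and angle between red_mid's own z axis and vertical below 0.1 rad and z of red_mid in the frame of pad below 0.075 m and z of red_mid in the frame of plunger_top above -0.067 m), for 0.2 s.
3. the blue-capped bottle stands upright on the pad while the plunger is pushed fully down (over 27 mm, so that the bottle's middle is less than 67 mm below the knob's top) (horizontal distance between blue_mid and pad below 0.012 m and angle between blue_mid's own z axis and vertical below 0.1 rad and z of blue_mid in the frame of pad below 0.075 m and z of blue_mid in the frame of plunger_top above -0.067 m), for 0.2 s.
At the end, for the whole second after the job is handed in: every coloured-cap bottle that is present stands in a bay of the crate on its floor, upright within 0.15 rad, released, and the plunger is up (less than 4 mm down) (x of yellow_mid in the frame of crate between -0.145 and 0.145 m and y of yellow_mid in the frame of crate between -0.05 and 0.05 m and z of each of yellow_mid, red_mid, blue_mid in the frame of crate below 0.086 m and angle between each of yellow_mid, red_mid, blue_mid's own z axis and vertical below 0.15 rad and x of red_mid in the frame of crate between -0.145 and 0.145 m and y of red_mid in the frame of crate between -0.05 and 0.05 m and x of blue_mid in the frame of crate between -0.145 and 0.145 m and y of blue_mid in the frame of crate between -0.05 and 0.05 m and value of joint plunger below 0.004 m); the robot touches nothing.
It fails at once if a white-capped bottle is taken out of its cell (distance of any of white1_mid, white2_mid, white3_mid from where it was at the start of the episode above 0.05 m).
It fails at once if a bystander is pushed aside by more than 40 mm (distance of any of mug, funnel, tape, jar, tin, wrench, screwdriver from where it was at the start of the episode above 0.04 m).
Of yellow, red, blue only 2 to 3 are there at a start; the rules pass over those that are not, and their reading is None.
At some moment in a run one of crate may be knocked a few centimetres aside while the robot is not near it.
It also fails if it takes over 210 s, if anything falls off the work surface, if the arm or the gripper's body presses on something with over 40 N, if the wrist force passes 120 N, or if a joint passes its speed limit or range.

## Working session

There is one attempt and no reset: what is moved stays moved. The work goes in short steps, Python scripts to look and compute and a tool call to move; the robot and the scene stay as the last step left them, time stands still between calls to the robot, and variables do not carry over. Pictures are saved under pics/ and viewed, about 12 in all and at most 16, crops included, and the job is handed in when it is done.

Besides the shell and the picture viewer there is one more tool, called after "Request:" as name(argument=value, ...) on one line, values as JSON. jog_arm: Moves the arm, as the interface text tells. Its arguments: {"type":"object","properties":{"motion":{"type":"array"}},"required":["motion"]}

```bash
ls; mkdir -p pics; python3 - <<'E'
from plant import ctrl,cams
import cv2,numpy as np
o=ctrl.get_obs();print(o)
for n in ["scene","side"]:
    s=cams.snapshot(n);cv2.imwrite(f"pics/{n}0.png",s["img"][:,:,::-1]);print(n,s["K"].tolist(),np.round(s["cam_to_world"],4).tolist())
s=cams.snapshot("wrist");print(s["K"].tolist(),np.round(s["T_tool_cam"],4).tolist());cv2.imwrite("pics/w0.png",s["img"][:,:,::-1])
E
```

```text
pics
{'clock': 0.0, 'joint_pos': array([-5.39090551e+01,  2.05907348e+01,  6.32496386e-01, -2.19951407e-02,
       -7.01353937e+01, -1.65059640e+01]), 'qvel': array([-0.01527593, -0.13083852,  0.11700838, -0.01512503, -0.03335503,
       -0.0092246 ]), 'tau': array([-1.64651410e-03, -5.82718956e+01,  2.93042958e+01,  6.99677020e+00,
        6.79421137e-03, -1.34868901e-04]), 'tool_pos': array([ 0.22605272, -0.63545406,  0.20681502]), 'orientation': array([ 1.79904351e+02, -6.78050225e-03, -1.60422504e+02]), 'force': array([0.49903972, 0.28324296, 0.01254244]), 'moment': array([-0.02719438, -0.0208984 , -0.01945912]), 'opening': 0.08758769454078645}
scene [[518.2579905409373, 0.0, 265.66346050698013], [0.0, 518.2579905409373, 209.73708718705223], [0.0, 0.0, 1.0]] [[0.4254, 0.674, -0.6039, 1.4581], [0.905, -0.3139, 0.2872, -0.4776], [0.004, -0.6687, -0.7435, 1.4094], [0.0, 0.0, 0.0, 1.0]]
side [[403.9057968870624, 0.0, 278.7667985107652], [0.0, 403.9057968870624, 219.26697105128068], [0.0, 0.0, 1.0]] [[-0.8208, -0.423, 0.3838, -0.0057], [-0.5711, 0.6161, -0.5424, 0.6602], [-0.007, -0.6644, -0.7473, 1.0177], [0.0, 0.0, 0.0, 1.0]]
[[365.41833079141406, 0.0, 279.6738014534232], [0.0, 365.41833079141406, 210.97688275526875], [0.0, 0.0, 1.0]] [[0.0004, -0.9647, -0.2634, 0.0709], [1.0, 0.0004, -0.0002, 0.0002], [0.0003, -0.2634, 0.9647, -0.1774], [0.0, 0.0, 0.0, 1.0]]
```

View pics/scene0.png

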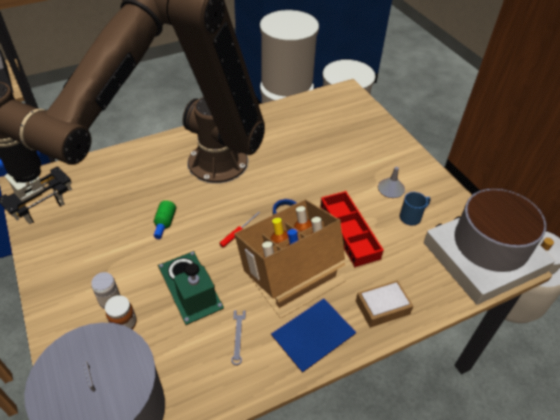

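View pics/side0.png

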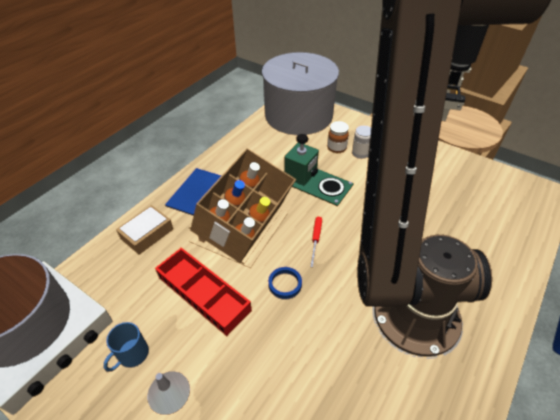

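The scene view shows the stamper at (190,285), the carton at (290,248) and the crate at (350,228). The side view shows the caps: white (254,171), blue (238,188), white (223,208), yellow (264,205) and white (249,226). I see no red cap so far. Next I'll zoom in.

```bash
python3 - <<'E'
import cv2,numpy as np
a=cv2.imread("pics/side0.png")[140:340,150:360];b=cv2.imread("pics/scene0.png")[185:325,150:390]
a=cv2.resize(a,None,fx=2.8,fy=2.8,interpolation=cv2.INTER_CUBIC)[:580];
cv2.imwrite("pics/z1.png",a)
cv2.imwrite("pics/z2.png",cv2.resize(b,None,fx=3.3,fy=3.3,interpolation=cv2.INTER_CUBIC))
E
```

```text
(no output)
```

View pics/z1.png

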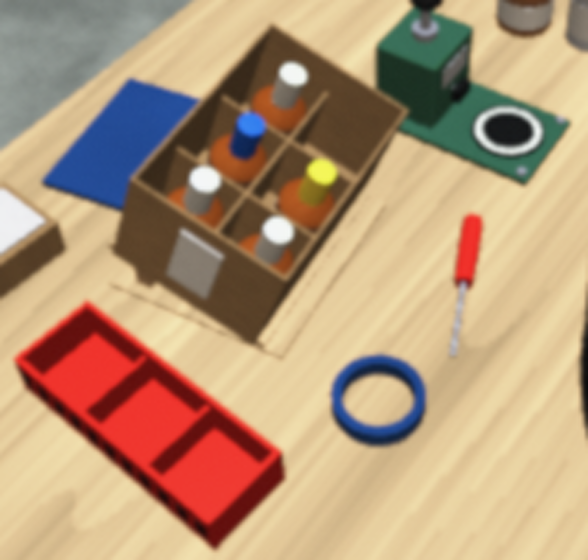

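View pics/z2.png

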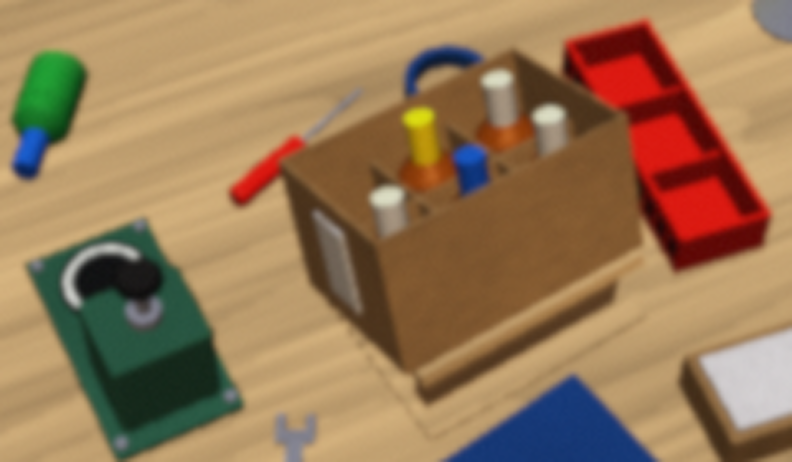

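No red cap is present: the sixth cell, near row at −y, is empty. Yellow is in the middle of the near row and blue in the middle of the far row. Now triangulating.

```bash
cat > h.py <<'E'
import numpy as np, cv2, json, os
from scipy.spatial.transform import Rotation as R
from plant import ctrl,cams
SC=dict(K=np.array([[518.258,0,265.6635],[0,518.258,209.737],[0,0,1]]),T=np.array([[0.4254,0.674,-0.6039,1.4581],[0.905,-0.3139,0.2872,-0.4776],[0.004,-0.6687,-0.7435,1.4094],[0,0,0,1]]))
SI=dict(K=np.array([[403.906,0,278.767],[0,403.906,219.267],[0,0,1]]),T=np.array([[-0.8208,-0.423,0.3838,-0.0057],[-0.5711,0.6161,-0.5424,0.6602],[-0.007,-0.6644,-0.7473,1.0177],[0,0,0,1]]))
def ray(c,p):
    d=c["T"][:3,:3]@np.linalg.solve(c["K"],[p[0],p[1],1.]);return c["T"][:3,3],d/np.linalg.norm(d)
def onz(c,p,z):
    o,d=ray(c,p);return o+d*(z-o[2])/d[2]
def tri(obs):
    A=0;b=0
    for c,p in obs:
        o,d=ray(c,p);M=np.eye(3)-np.outer(d,d);A=A+M;b=b+M@o
    x=np.linalg.solve(A,b);return x,[float(np.linalg.norm((np.eye(3)-np.outer(ray(c,p)[1],ray(c,p)[1]))@(x-ray(c,p)[0]))) for c,p in obs]
def proj(c,X):
    q=c["K"]@(c["T"][:3,:3].T@(np.asarray(X)-c["T"][:3,3]));return q[:2]/q[2]
def tool(o=None):
    o=o or ctrl.get_obs();T=np.eye(4);T[:3,:3]=R.from_euler("xyz",o["orientation"],degrees=True).as_matrix();T[:3,3]=o["tool_pos"];return T
def wrist(name):
    T=tool();s=cams.snapshot("wrist");cv2.imwrite(f"pics/{name}.png",s["img"][:,:,::-1])
    c=dict(K=s["K"],T=T@s["T_tool_cam"]);np.savez(f"pics/{name}.npz",**c);return c,s["img"]
def loadc(n): return dict(np.load(f"pics/{n}.npz"))
def to(p): # offset mm in current tool axes to reach world p
    T=tool();return np.round(1000*T[:3,:3].T@(np.asarray(p)-T[:3,3]),1)
E
python3 - <<'E'
from h import *
np.set_printoptions(precision=4,suppress=True)
a=lambda u,v:(SI,(150+(u+.5)/2.8-.5,140+(v+.5)/2.8-.5)); b=lambda u,v:(SC,(150+(u+.5)/3.3-.5,185+(v+.5)/3.3-.5))
for n,p,q in [("yel",(322,172),(420,118)),("blu",(251,124),(471,155)),("w1",(292,75),(388,196)),("w2",(205,181),(549,115)),("w3",(278,231),(498,78)),("rimF-",(272,27),(378,238)),("rimN-",(405,110),(285,165)),("rimF+",(133,180),(622,118)),
 ("cr1",(88,303),(768,215)),("cr3",(214,535),(567,42)),("cr4",(280,457),(645,22))]:
    pass
    print(n,*tri([a(*p),b(*q)]))
print("cr side",[onz(*a(*p),.055)[:2].round(4).tolist() for p in [(88,303),(18,360),(214,535),(280,457)]])
print("cr scene",[onz(*b(*p),.055)[:2].round(4).tolist() for p in [(567,42),(645,22),(768,215),(678,245)]])
print("pad",onz(*a(508,131),.016)); print("plate",[onz(*b(*p),.012)[:2].round(4).tolist() for p in [(28,263),(140,222),(240,405),(122,455)]],[onz(*a(*p),.012)[:2].round(4).tolist() for p in [(568,125),(523,180)]])
print("knob",onz(*b(140,275),.183),onz(SI,(302,137),.183))
E
```

```text
yel [0.5055 0.0123 0.1701] [0.0025888872102326622, 0.0025888872102324697]
blu [0.5895 0.0222 0.2017] [0.002913150665351377, 0.002913150665351307]
w1 [ 0.6008 -0.0658  0.2009] [0.0016140610618504303, 0.0016140610618504735]
w2 [0.5767 0.1114 0.2002] [0.0023311863371844126, 0.002331186337184544]
w3 [0.4926 0.1037 0.1713] [0.002251259700199761, 0.0022512597001998168]
rimF- [ 0.6533 -0.1001  0.2211] [0.0014352978257823714, 0.0014352978257825902]
rimN- [ 0.4938 -0.125   0.1584] [0.00425533367819417, 0.004255333678194146]
rimF+ [0.6223 0.1621 0.2187] [0.0015324370720734635, 0.0015324370720734574]
cr1 [0.6734 0.2663 0.0848] [0.041894214297452256, 0.04189421429745221]
cr3 [0.3772 0.3067 0.0115] [0.0380601314189907, 0.03806013141899056]
cr4 [0.3943 0.2978 0.0858] [0.040401845266395155, 0.040401845266395175]
cr side [[0.665, 0.2222], [0.6726, 0.3171], [0.3816, 0.3518], [0.3811, 0.2534]]
cr scene [[0.3886, 0.2528], [0.3984, 0.3456], [0.6806, 0.3183], [0.6743, 0.2172]]
pad [ 0.4442 -0.3014  0.016 ]
plate [[0.3928, -0.3638], [0.3916, -0.2446], [0.6348, -0.2326], [0.638, -0.3506]] [[0.3879, -0.3585], [0.3873, -0.2401]]
knob [ 0.577  -0.2928  0.183 ] [ 0.5705 -0.2949  0.183 ]
```

```bash
python3 - <<'E'
from h import *
print(to([.226,-.635,.45]),to([.45,-.02,.45]))
E
```

```text
[-1.000e-01  9.000e-01 -2.429e+02] [-417.2  505.3 -242.4]
```

Request:
jog_arm(motion=[{"offset":[0,0,-240],"hand":80},{"offset":[0,0,-240],"hand":80},{"offset":[0,0,-240],"hand":80},{"offset":[0,0,-240],"hand":80},{"offset":[-120,145,-240],"roll":0.06,"hand":60},{"offset":[-417,505,-240],"roll":0.229,"hand":60},{"offset":[-417,505,-240],"roll":0.229,"hand":60},{"offset":[-417,505,-240],"roll":0.229,"hand":60},{"offset":[-417,505,-240],"roll":0.229,"hand":60},{"offset":[-417,505,-240],"roll":0.229,"hand":60},{"offset":[-417,505,-240],"roll":0.229,"hand":60},{"offset":[-417,505,-240],"roll":0.229,"hand":60},{"offset":[-417,505,-240],"roll":0.229,"hand":60},{"offset":[-417,505,-240],"roll":0.229,"hand":60},{"offset":[-417,505,-240],"roll":0.229,"hand":60},{"offset":[-417,505,-240],"roll":0.229,"hand":60},{"offset":[-417,505,-240],"roll":0.229,"hand":60},{"offset":[-417,505,-240],"roll":0.229,"hand":60},{"offset":[-417,505,-240],"roll":0.229,"hand":60},{"offset":[-417,505,-240],"roll":0.229,"hand":60}])

```text
$.motion[0]: bad value
```

Request:
jog_arm(motion=[{"offset":[0,0,-240],"roll":0,"hand":80},{"offset":[0,0,-240],"roll":0,"hand":80},{"offset":[0,0,-240],"roll":0,"hand":80},{"offset":[0,0,-240],"roll":0,"hand":80},{"offset":[-120,145,-240],"roll":0.06,"hand":60},{"offset":[-417,505,-240],"roll":0.229,"hand":60},{"offset":[-417,505,-240],"roll":0.229,"hand":60},{"offset":[-417,505,-240],"roll":0.229,"hand":60},{"offset":[-417,505,-240],"roll":0.229,"hand":60},{"offset":[-417,505,-240],"roll":0.229,"hand":60},{"offset":[-417,505,-240],"roll":0.229,"hand":60},{"offset":[-417,505,-240],"roll":0.229,"hand":60},{"offset":[-417,505,-240],"roll":0.229,"hand":60},{"offset":[-417,505,-240],"roll":0.229,"hand":60},{"offset":[-417,505,-240],"roll":0.229,"hand":60},{"offset":[-417,505,-240],"roll":0.229,"hand":60},{"offset":[-417,505,-240],"roll":0.229,"hand":60},{"offset":[-417,505,-240],"roll":0.229,"hand":60},{"offset":[-417,505,-240],"roll":0.229,"hand":60},{"offset":[-417,505,-240],"roll":0.229,"hand":60}])

```text
clock: 1.82
tool_pos: [0.4499, -0.0179, 0.4481]
orientation: [180.0, 0.0, -173.5]
force: [1.0, -0.9, -0.5]
opening: 0.0599
```

```bash
python3 - <<'E'
from h import *
c,i=wrist("w1");cv2.imwrite("pics/w1b.png",cv2.resize(i[:,:,::-1],(800,600),interpolation=cv2.INTER_CUBIC))
E
```

```text
(no output)
```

View pics/w1b.png

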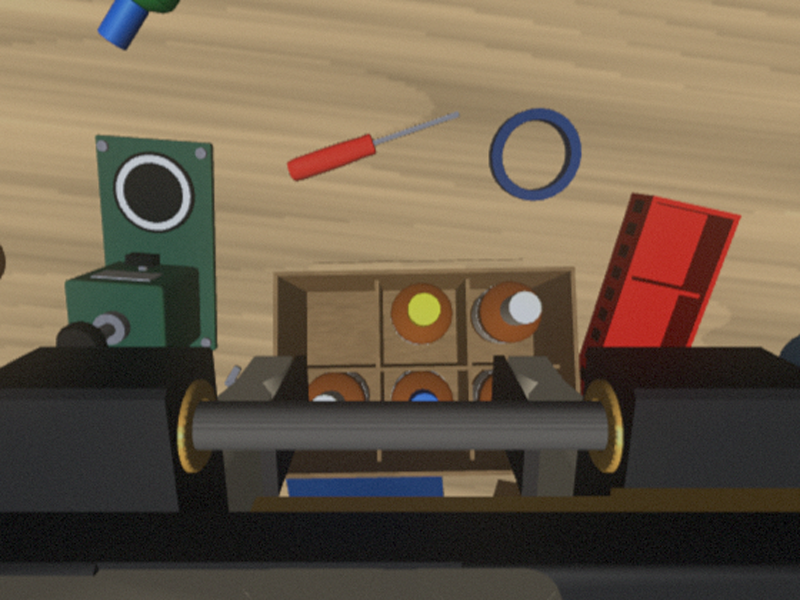

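The wrist view shows the yellow cap at (424,309), the pad ring centred on (153,192), and the crate at right, more skewed than before. The empty cell is at (342,320).

```bash
python3 - <<'E'
from h import *
np.set_printoptions(precision=4,suppress=True)
c=loadc("w1");w=lambda u,v:(c,((u+.5)*.7-.5,(v+.5)*.7-.5))
print("yel",onz(*w(424,309),.170),"w3",onz(*w(525,307),.171))
print("pad",onz(*w(153,192),.016),[onz(*w(*p),.012) for p in [(97,135),(214,143),(214,349)]])
for z in(.158,): print("rimN",onz(*w(274,269),z),onz(*w(575,266),z))
print("crate top",[onz(*w(*p),.055) for p in [(635,195),(740,216)]],onz(*w(582,355),.055))
print(to([0,0,0]))
E
```

```text
yel [0.5076 0.0111 0.17  ] w3 [0.4951 0.1017 0.171 ]
pad [ 0.448  -0.3021  0.016 ] [array([ 0.3925, -0.3656,  0.012 ]), array([ 0.3862, -0.2352,  0.012 ]), array([ 0.6336, -0.2302,  0.012 ])]
rimN [ 0.4889 -0.1287  0.158 ] [0.4549 0.1437 0.158 ]
crate top [array([0.3879, 0.2294, 0.055 ]), array([0.3969, 0.3478, 0.055 ])] [0.5745 0.2105 0.055 ]
[447.4  65.3 447.5]
```

```bash
python3 - <<'E'
from h import *
print(to([.5125,.012,.26]),to([.5125,.012,.145]))
E
```

```text
[-63.1  18.6 187.5] [-63.1  18.4 302.5]
```

```bash
python3 - <<'E'
from h import *
o=ctrl.get_obs();print(o["clock"],o["tool_pos"],o["orientation"],o["qvel"].round(2));c=loadc("w1");print(c["T"][:3,3])
wrist("w1c");o=ctrl.get_obs();print(o["clock"],o["tool_pos"],loadc("w1c")["T"][:3,3])
E
```

```text
1.8667 [ 0.45198642 -0.01399921  0.44744763] [ 1.79920749e+02  4.48661828e-03 -1.73395640e+02] [-4.7  -0.38 -2.8   0.1   0.07  8.71]
[ 0.37930229 -0.02591766  0.62552002]
1.9167 [ 0.4510194  -0.01629083  0.44706621] [ 0.38155076 -0.02229483  0.62486537]
```

Request:
jog_arm(motion=[{"offset":[-66,25,40],"roll":0,"hand":58},{"offset":[-66,25,80],"roll":0,"hand":58},{"offset":[-66,25,120],"roll":0,"hand":58},{"offset":[-66,25,160],"roll":0,"hand":58},{"offset":[-66,25,188],"roll":0,"hand":58},{"offset":[-66,25,188],"roll":0,"hand":58},{"offset":[-66,25,188],"roll":0,"hand":58},{"offset":[-66,25,188],"roll":0,"hand":58},{"offset":[-66,25,188],"roll":0,"hand":58}])

```text
clock: 2.67
tool_pos: [0.5142, 0.0119, 0.2629]
orientation: [180.0, 0.3, -173.5]
force: [1.0, 0.3, -0.1]
opening: 0.0577
```

```bash
python3 - <<'E'
from h import *
c,i=wrist("w2");o=ctrl.get_obs();print(o["tool_pos"],o["orientation"],o["qvel"].round(1))
# yellow cap pixels
h=cv2.cvtColor(i,cv2.COLOR_RGB2HSV);m=cv2.inRange(h,(24,150,140),(34,255,255));n,l,st,ce=cv2.connectedComponentsWithStats(m);k=[(st[j].tolist(),ce[j].round(1).tolist()) for j in range(1,n) if st[j][4]>40];print(k)
print([proj(c,[.5068,.0115,.170])])
cv2.imwrite("pics/w2b.png",i[:,:,::-1])
E
```

```text
[0.51411076 0.01206212 0.26284928] [ 179.96328397    0.27430905 -173.53318407] [-0.  -0.1 -0.7 -0.4  0.5 -0.1]
[([260, 179, 39, 39, 1193], [279.0, 197.9])]
[array([280.04286877, 197.39232714])]
```

View pics/w2b.png

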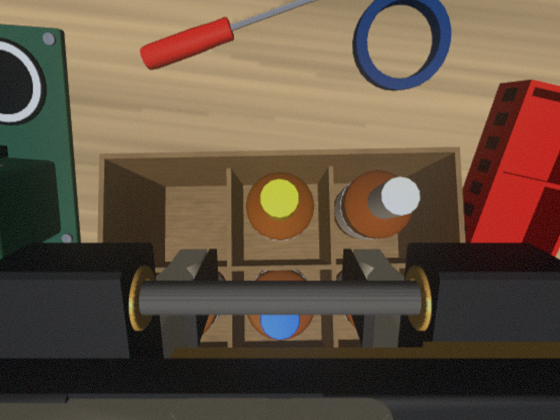

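Wrist view: the yellow cap at (279,198) is within 1 px of the prediction. The jaws sit clear on either side. Descending.

Request:
jog_arm(motion=[{"offset":[0,0,30],"roll":0,"hand":58},{"offset":[0,0,60],"roll":0,"hand":58},{"offset":[0,0,85],"roll":0,"hand":58},{"offset":[0,0,105],"roll":0,"hand":58},{"offset":[0,0,117],"roll":0,"hand":58},{"offset":[0,0,117],"roll":0,"hand":58},{"offset":[0,0,117],"roll":0,"hand":58},{"offset":[0,0,117],"roll":0,"hand":20},{"offset":[0,0,117],"roll":0,"hand":20},{"offset":[0,0,117],"roll":0,"hand":20},{"offset":[0,0,117],"roll":0,"hand":20},{"offset":[0,0,117],"roll":0,"hand":20},{"offset":[0,0,117],"roll":0,"hand":20}])

```text
clock: 3.8
tool_pos: [0.5127, 0.0118, 0.1432]
orientation: [-180.0, 0.0, -173.5]
force: [-1.3, -1.0, 4.0]
opening: 0.0285
```

Request:
jog_arm(motion=[{"offset":[5,0,-14],"roll":0,"hand":20},{"offset":[10,0,-28],"roll":0,"hand":20},{"offset":[15.5,0,-42],"roll":0,"hand":20},{"offset":[20.5,0,-57],"roll":0,"hand":20},{"offset":[27.5,0,-75],"roll":0,"hand":20},{"offset":[27.5,0,-75],"roll":0,"hand":20},{"offset":[17,0,-79],"roll":0,"hand":20},{"offset":[6.5,0,-83],"roll":0,"hand":20},{"offset":[6.5,0,-83],"roll":0,"hand":20}])

```text
clock: 4.55
tool_pos: [0.5074, 0.0115, 0.2253]
orientation: [-180.0, 0.0, -173.5]
force: [1.4, 0.2, -2.1]
opening: 0.0287
```

Request:
jog_arm(motion=[{"offset":[-5.5,0,-4],"roll":0,"hand":20},{"offset":[-11.5,0,-7],"roll":0,"hand":20},{"offset":[-16.5,0,-10],"roll":0,"hand":20},{"offset":[-21.5,0,-12.5],"roll":0,"hand":20},{"offset":[-28,0,-15],"roll":0,"hand":20},{"offset":[-34,0,-17],"roll":0,"hand":20},{"offset":[-37,0,-18],"roll":0,"hand":20},{"offset":[-37,0,-18],"roll":0,"hand":20},{"offset":[-37,0,-18],"roll":0,"hand":20}])

```text
clock: 5.3
tool_pos: [0.5429, 0.0153, 0.2436]
orientation: [180.0, -0.0, -173.5]
force: [-1.4, -0.1, -2.4]
opening: 0.0288
```

```bash
python3 - <<'E'
from h import *
s=cams.snapshot("side")["img"][90:240,190:330,::-1];t=cams.snapshot("scene")["img"][150:300,215:355,::-1]
cv2.imwrite("pics/y1.png",cv2.resize(np.hstack([s,t]),None,fx=2.8,fy=2.8,interpolation=cv2.INTER_CUBIC))
E
```

```text
(no output)
```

View pics/y1.png

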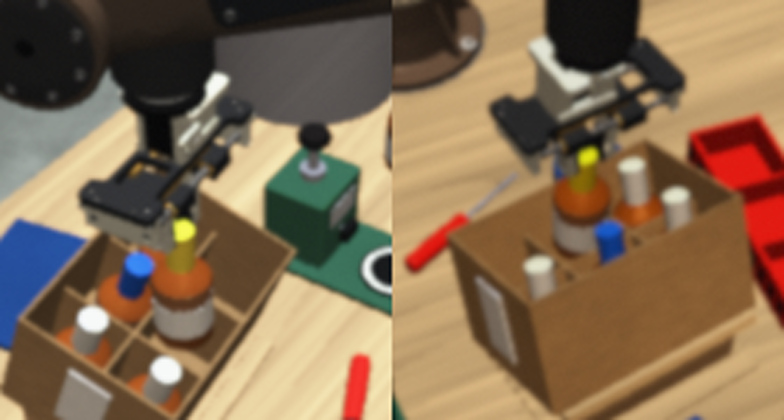

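The side view shows yellow hanging with its cap at (183,232) and label at (183,310). The scene view has the cap at (589,160) and label at (578,232). I'll compare these with a vertical line and the tilted axis.

```bash
python3 - <<'E'
from h import *
T=tool();g=T[:3,3]+[0,0,.008]
for t in [0,5,10,20,-5]:
    a=np.radians(t);u=np.array([-np.sin(a)*.9936,-np.sin(a)*.113,np.cos(a)])
    f=lambda X:[((proj(SI,X)-[190,90])*2.8).round(0).tolist(),((proj(SC,X)-[215,150])*2.8+[392,0]).round(0).tolist()]
    print(t,"captop",f(g+.018*u),"bodytop",f(g-.045*u),"base",f(g-.127*u))
E
```

```text
0 captop [[171.0, 228.0], [583.0, 158.0]] bodytop [[175.0, 274.0], [581.0, 197.0]] base [[179.0, 329.0], [579.0, 244.0]]
5 captop [[173.0, 229.0], [582.0, 157.0]] bodytop [[171.0, 273.0], [583.0, 199.0]] base [[170.0, 325.0], [584.0, 250.0]]
10 captop [[174.0, 230.0], [581.0, 157.0]] bodytop [[168.0, 271.0], [585.0, 201.0]] base [[161.0, 321.0], [590.0, 256.0]]
20 captop [[177.0, 231.0], [580.0, 155.0]] bodytop [[162.0, 268.0], [589.0, 205.0]] base [[144.0, 310.0], [600.0, 266.0]]
-5 captop [[170.0, 228.0], [584.0, 159.0]] bodytop [[178.0, 275.0], [579.0, 195.0]] base [[188.0, 332.0], [574.0, 237.0]]
```

Request:
jog_arm(motion=[{"offset":[0,0,-30],"roll":0,"hand":20},{"offset":[0,0,-60],"roll":0,"hand":20},{"offset":[0,0,-90],"roll":0,"hand":20},{"offset":[0,0,-100],"roll":0,"hand":20},{"offset":[16,-25,-100],"roll":0,"hand":20},{"offset":[32,-50,-100],"roll":0,"hand":20},{"offset":[50,-78,-100],"roll":0,"hand":20},{"offset":[67,-105,-100],"roll":0,"hand":20},{"offset":[85,-132,-100],"roll":0,"hand":20},{"offset":[103,-160,-100],"roll":0,"hand":20},{"offset":[113,-176,-100],"roll":0,"hand":20},{"offset":[118,-183,-100],"roll":0,"hand":20},{"offset":[118,-183,-100],"roll":0,"hand":20},{"offset":[118,-183,-100],"roll":0,"hand":20},{"offset":[118,-183,-100],"roll":0,"hand":20}])

```text
clock: 6.65
tool_pos: [0.4467, -0.1792, 0.3436]
orientation: [180.0, 0.0, -173.5]
force: [0.5, 0.0, -3.4]
opening: 0.0287
```

```bash
python3 - <<'E'
from h import *
c,i=wrist("w3");o=ctrl.get_obs();print(o["tool_pos"],o["orientation"],o["qvel"].round(1))
g=i[:,:280];m=cv2.inRange(cv2.cvtColor(g,cv2.COLOR_RGB2HSV),(0,0,170),(179,50,255))
cs=sorted(cv2.findContours(m,cv2.RETR_EXTERNAL,cv2.CHAIN_APPROX_NONE)[0],key=len)[-2:]
for k in cs:
    e=cv2.fitEllipse(k);print(e,cv2.boundingRect(k),onz(c,e[0],.016))
cv2.imwrite("pics/w3b.png",i[:,:,::-1])
E
```

```text
[ 0.44671772 -0.17905354  0.34353726] [ 1.79986940e+02 -1.96028558e-04 -1.73489831e+02] [ 0.3  0.2  0.   0.  -0.   0.1]
((5.425618648529053, 230.90151977539062), (13.606032371520996, 44.92862319946289), 178.449462890625) (0, 208, 14, 44) [ 0.58826433 -0.56425726  0.016     ]
((190.486083984375, 155.03807067871094), (57.283172607421875, 61.06277847290039), 131.66259765625) (161, 125, 60, 61) [ 0.4479503  -0.30230261  0.016     ]
```

View pics/w3b.png

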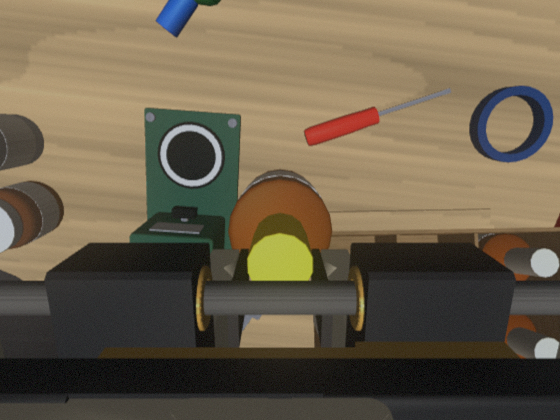

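The ring centre is at px (190.5,155), which puts the pad at (0.448,-0.3023). The bottle hangs centred in y, with its cap at (280,262) and body at (281,226).

```bash
python3 - <<'E'
from h import *
c=loadc("w3");g=tool()[:3,3]+[0,0,.008]
for t in [0,5,10,-5]:
    a=np.radians(t);u=np.array([-np.sin(a)*.9936,-np.sin(a)*.113,np.cos(a)])
    print(t,proj(c,g+.018*u),proj(c,g-.045*u),proj(c,g-.127*u))
E
```

```text
0 [279.72574977 274.33036999] [279.69323383 230.35443112] [279.67033972 199.39145427]
5 [279.726484   271.06197368] [279.69202548 236.45759567] [279.6680081  212.33856394]
10 [279.72711743 267.6786871 ] [279.6909603  242.65939209] [279.66591407 225.32839664]
-5 [279.72492272 277.45190602] [279.69458317 224.37060274] [279.67291856 186.46675967]
```

Request:
jog_arm(motion=[{"offset":[2,-25,0],"roll":0,"hand":20},{"offset":[5,-50,0],"roll":0,"hand":20},{"offset":[8,-75,0],"roll":0,"hand":20},{"offset":[10,-100,0],"roll":0,"hand":20},{"offset":[12.5,-122.5,0],"roll":0,"hand":20},{"offset":[12.5,-122.5,30],"roll":0,"hand":20},{"offset":[12.5,-122.5,60],"roll":0,"hand":20},{"offset":[12.5,-122.5,90],"roll":0,"hand":20},{"offset":[12.5,-122.5,120],"roll":0,"hand":20},{"offset":[12.5,-122.5,150],"roll":0,"hand":20},{"offset":[12.5,-122.5,170],"roll":0,"hand":20},{"offset":[12.5,-122.5,190],"roll":0,"hand":20},{"offset":[12.5,-122.5,190],"roll":0,"hand":20},{"offset":[12.5,-122.5,190],"roll":0,"hand":20}])

```text
clock: 7.87
tool_pos: [0.4476, -0.3023, 0.1531]
orientation: [180.0, -0.1, -173.5]
force: [0.4, 0.3, -2.0]
opening: 0.0288
```

Request:
jog_arm(motion=[{"offset":[0,0,6],"roll":0,"hand":20},{"offset":[0,0,12],"roll":0,"hand":20},{"offset":[0,0,16],"roll":0,"hand":20},{"offset":[0,0,18],"roll":0,"hand":20},{"offset":[0,0,18],"roll":0,"hand":20},{"offset":[0,0,18],"roll":0,"hand":20}])

```text
clock: 8.37
tool_pos: [0.4477, -0.303, 0.136]
orientation: [-180.0, 0.0, -173.5]
force: [-0.4, -0.6, -2.9]
opening: 0.0289
```

Request:
jog_arm(motion=[{"offset":[0,0,1],"roll":0,"hand":20},{"offset":[0,0,2],"roll":0,"hand":20},{"offset":[0,0,3],"roll":0,"hand":20},{"offset":[0,0,3],"roll":0,"hand":20},{"offset":[0,0,3],"roll":0,"hand":20}])

```text
clock: 8.78
tool_pos: [0.4495, -0.3035, 0.1346]
orientation: [-179.9, 0.2, -173.5]
force: [0.3, 1.2, 6.4]
opening: 0.0288
```

Request:
jog_arm(motion=[{"offset":[0,0,1.5],"roll":0,"hand":20},{"offset":[0,0,1.5],"roll":0,"hand":20},{"offset":[0,0,1.5],"roll":0,"hand":20}])

```text
clock: 9.03
tool_pos: [0.4508, -0.3039, 0.1344]
orientation: [-179.8, 0.4, -173.5]
force: [0.8, 2.8, 12.7]
opening: 0.029
```

Request:
jog_arm(motion=[{"offset":[0,0,-2],"roll":0,"hand":20},{"offset":[0,0,-2],"roll":0,"hand":20},{"offset":[0,0,-2],"roll":0,"hand":32},{"offset":[0,0,-2],"roll":0,"hand":40},{"offset":[0,0,-2],"roll":0,"hand":55},{"offset":[0,0,-2],"roll":0,"hand":55},{"offset":[0,0,-30],"roll":0,"hand":55},{"offset":[0,0,-60],"roll":0,"hand":55},{"offset":[0,0,-90],"roll":0,"hand":55},{"offset":[0,0,-120],"roll":0,"hand":55},{"offset":[0,0,-120],"roll":0,"hand":55},{"offset":[0,0,-120],"roll":0,"hand":55},{"offset":[0,0,-120],"roll":0,"hand":55}])

```text
clock: 10.12
tool_pos: [0.4472, -0.3027, 0.2506]
orientation: [180.0, -0.0, -173.6]
force: [-0.3, 0.6, 0.5]
opening: 0.0551
```

```bash
python3 - <<'E'
from h import *
c,i=wrist("w4");o=ctrl.get_obs();print(o["tool_pos"],o["qvel"].round(1))
h=cv2.cvtColor(i,cv2.COLOR_RGB2HSV);m=cv2.inRange(h,(24,150,100),(34,255,255));n,l,st,ce=cv2.connectedComponentsWithStats(m);print([(st[j].tolist(),ce[j].round(1).tolist()) for j in range(1,n) if st[j][4]>40])
for z in (.161,.016): print([proj(c,[.448+.042*a,-.3023+.042*b,z]).round(1).tolist() for a,b in [(0,0),(1,0),(-1,0),(0,1),(0,-1)]])
print([proj(c,[.448+.015*a,-.3023+.015*b,.161]).round(1).tolist() for a,b in [(-1,0),(0,1),(0,-1)]])
cv2.imwrite("pics/w4b.png",i[:,:,::-1])
E
```

```text
[ 0.44696989 -0.30261582  0.25008819] [ 0.   0.5 -0.3  0.1 -0.   0.1]
[([262, 199, 39, 37, 1116], [281.2, 217.1])]
[[279.9, 209.5], [273.8, 260.8], [286.4, 154.1], [334.8, 215.5], [224.5, 203.5]]
[[279.7, 176.6], [275.7, 211.9], [284.0, 139.3], [316.2, 180.6], [243.0, 172.4]]
[[282.1, 190.2], [299.5, 211.7], [260.1, 207.4]]
```

View pics/w4b.png

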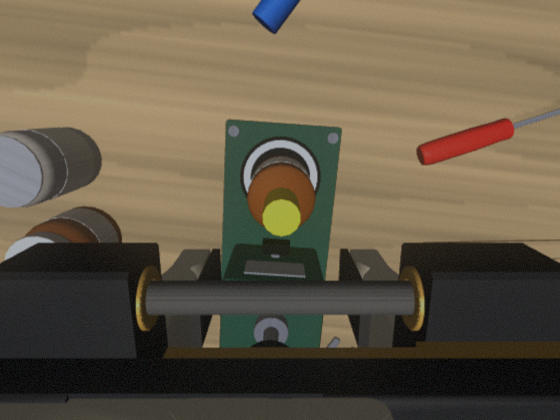

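The cap is at (281,217) against (280,209.5) for a centred bottle, so it stands upright about 6 mm to +x of the pad centre. That is inside the limit, but I'll re-grip and shift it for margin.

Request:
jog_arm(motion=[{"offset":[-7.5,1,0],"roll":0,"hand":55},{"offset":[-7.5,1,30],"roll":0,"hand":55},{"offset":[-7.5,1,60],"roll":0,"hand":55},{"offset":[-7.5,1,90],"roll":0,"hand":55},{"offset":[-7.5,1,114],"roll":0,"hand":55},{"offset":[-7.5,1,114],"roll":0,"hand":55},{"offset":[-7.5,1,114],"roll":0,"hand":20},{"offset":[-7.5,1,114],"roll":0,"hand":20},{"offset":[-7.5,1,114],"roll":0,"hand":20},{"offset":[-7.5,1,114],"roll":0,"hand":20},{"offset":[-7.5,1,114],"roll":0,"hand":20},{"offset":[-7.5,1,110],"roll":0,"hand":20},{"offset":[-5,0,110],"roll":0,"hand":20},{"offset":[-1,-0.5,110],"roll":0,"hand":20},{"offset":[-1,-0.5,110],"roll":0,"hand":20},{"offset":[-1,-0.5,112],"roll":0,"hand":20},{"offset":[-1,-0.5,113.5],"roll":0,"hand":20},{"offset":[-1,-0.5,114],"roll":0,"hand":20},{"offset":[-1,-0.5,114],"roll":0,"hand":20}])

```text
clock: 11.75
tool_pos: [0.4495, -0.3041, 0.139]
orientation: [-179.9, 0.1, -173.5]
force: [-3.1, 0.9, 10.3]
opening: 0.0276
```

Request:
jog_arm(motion=[{"offset":[0,0,-1.5],"roll":0,"hand":20},{"offset":[0,0,-1.5],"roll":0,"hand":20},{"offset":[0,0,-1.5],"roll":0,"hand":32},{"offset":[0,0,-1.5],"roll":0,"hand":40},{"offset":[0,0,-1.5],"roll":0,"hand":55},{"offset":[0,0,-1.5],"roll":0,"hand":55},{"offset":[0,0,-30],"roll":0,"hand":55},{"offset":[0,0,-60],"roll":0,"hand":55},{"offset":[0,0,-90],"roll":0,"hand":55},{"offset":[0,0,-120],"roll":0,"hand":55},{"offset":[0,0,-120],"roll":0,"hand":55},{"offset":[0,0,-120],"roll":0,"hand":55},{"offset":[0,0,-120],"roll":0,"hand":55}])

```text
clock: 12.83
tool_pos: [0.4484, -0.3031, 0.2568]
orientation: [180.0, -0.0, -173.5]
force: [0.3, 0.5, 0.3]
opening: 0.0548
```

```bash
cat >> h.py <<'E'
COL={"y":((24,150,100),(34,255,255)),"b":((105,150,60),(125,255,255))}
def capcheck(name,col,P,z): # cap-top disc centre vs. expected point P at height z
    c,i=wrist(name);h=cv2.cvtColor(i,cv2.COLOR_RGB2HSV);n,l,st,ce=cv2.connectedComponentsWithStats(cv2.inRange(h,*COL[col]))
    print("expected px",proj(c,[P[0],P[1],z]).round(1),"tool",c["T"][:3,3].round(4),ctrl.get_obs()["tool_pos"].round(4))
    for j in range(1,n):
        if 300<st[j][4]<5000: print(st[j].tolist(),ce[j].round(1),"->",onz(c,ce[j],z).round(4))
E
python3 - <<'E'
from h import *
capcheck("w5","y",(.448,-.3023),.161)
for n,z in (("w4",.183),):
    c=loadc(n);print(proj(c,[.574,-.294,.183]))
E
```

```text
expected px [280.5 205.9] tool [ 0.378  -0.311   0.4343] [ 0.4481 -0.303   0.2562]
[262, 187, 38, 38, 1051] [280.8 205.9] -> [ 0.4479 -0.3021  0.161 ]
[272.3514245 371.0749608]
```

Yellow is now centred within 0.5 mm. Next, push the plunger.

Request:
jog_arm(motion=[{"offset":[-25,-2,0],"roll":0,"hand":0},{"offset":[-50,-3,0],"roll":0,"hand":0},{"offset":[-75,-5,0],"roll":0,"hand":0},{"offset":[-100,-6,0],"roll":0,"hand":0},{"offset":[-126,-8,0],"roll":0,"hand":0},{"offset":[-126,-8,0],"roll":0,"hand":0},{"offset":[-126,-8,0],"roll":0,"hand":0},{"offset":[-126,-8,25],"roll":0,"hand":0},{"offset":[-126,-8,50],"roll":0,"hand":0},{"offset":[-126,-8,60],"roll":0,"hand":0},{"offset":[-126,-8,70],"roll":0,"hand":0},{"offset":[-126,-8,78],"roll":0,"hand":0},{"offset":[-126,-8,78],"roll":0,"hand":0}])

```text
clock: 13.97
tool_pos: [0.574, -0.297, 0.178]
orientation: [180.0, -0.1, -173.6]
force: [-0.6, 1.0, -0.5]
opening: 0.0003
```

```bash
python3 - <<'E'
from h import *
s=cams.snapshot("side")["img"][90:230,260:400,::-1];t=cams.snapshot("scene")["img"][210:350,130:270,::-1]
cv2.imwrite("pics/k1.png",cv2.resize(np.hstack([s,t]),None,fx=2.8,fy=2.8,interpolation=cv2.INTER_CUBIC))
tip=tool()[:3,3]-[0,0,.011]
print((proj(SI,tip)-[260,90])*2.8,(proj(SC,tip)-[130,210])*2.8+[392,0])
E
```

```text
[115.1216855  138.69900582] [562.4546812  170.30361671]
```

View pics/k1.png

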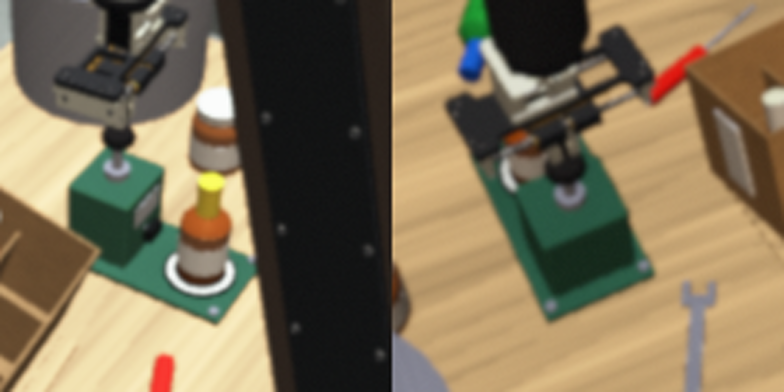

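The fingertips sit right over the knob at (118,137) in the side view, and the plunger seems little pressed. Yellow stands upright in the ring. Continuing down while watching the force.

Request:
jog_arm(motion=[{"offset":[0,0,4],"roll":0,"hand":0},{"offset":[0,0,8],"roll":0,"hand":0},{"offset":[0,0,8],"roll":0,"hand":0}])

```text
clock: 14.32
tool_pos: [0.5746, -0.2969, 0.1709]
orientation: [180.0, -0.0, -173.5]
force: [-0.1, -0.1, -0.3]
opening: 0.0003
```

Request:
jog_arm(motion=[{"offset":[0,0,4],"roll":0,"hand":0},{"offset":[0,0,8],"roll":0,"hand":0},{"offset":[0,0,8],"roll":0,"hand":0}])

```text
clock: 14.57
tool_pos: [0.575, -0.2972, 0.1629]
orientation: [-180.0, 0.0, -173.5]
force: [0.9, 1.6, 3.2]
opening: 0.0007
```

```bash
python3 - <<'E'
from h import *
s=cams.snapshot("side")["img"][100:180,280:340,::-1];t=cams.snapshot("scene")["img"][225:305,160:220,::-1]
cv2.imwrite("pics/k2.png",cv2.resize(np.hstack([s,t]),None,fx=6,fy=6,interpolation=cv2.INTER_CUBIC))
tip=tool()[:3,3]-[0,0,.011]
print((proj(SI,tip)-[280,100])*6,(proj(SC,tip)-[160,225])*6+[360,0])
E
```

```text
[125.45689854 260.58492731] [549.10360245 294.4185247 ]
```

View pics/k2.png

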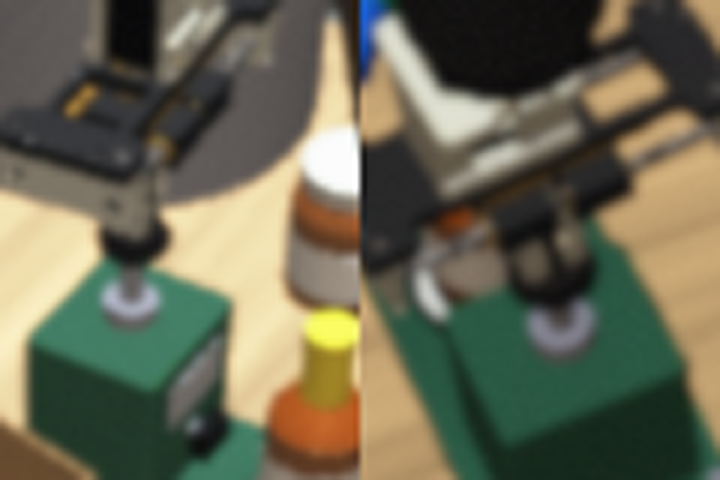

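The tips have just met the knob: force 3.2 N, plunger barely moved. Continuing down.

Request:
jog_arm(motion=[{"offset":[0,0,4],"roll":0,"hand":0},{"offset":[0,0,8],"roll":0,"hand":0},{"offset":[0,0,12],"roll":0,"hand":0},{"offset":[0,0,12],"roll":0,"hand":0}])

```text
clock: 15.0
tool_pos: [0.5751, -0.2972, 0.1513]
orientation: [-180.0, 0.0, -173.5]
force: [-0.2, 0.8, 5.4]
opening: 0.0001
```

Request:
jog_arm(motion=[{"offset":[0,0,5],"roll":0,"hand":0},{"offset":[0,0,10],"roll":0,"hand":0},{"offset":[0,0,15],"roll":0,"hand":0},{"offset":[0,0,15],"roll":0,"hand":0}])

```text
clock: 15.33
tool_pos: [0.5752, -0.2972, 0.1368]
orientation: [-180.0, 0.0, -173.5]
force: [-0.7, 2.9, 9.7]
opening: 0.0007
```

Request:
jog_arm(motion=[{"offset":[0,0,3],"roll":0,"hand":0},{"offset":[0,0,6],"roll":0,"hand":0},{"offset":[0,0,6],"roll":0,"hand":0},{"offset":[0,0,6],"roll":0,"hand":0}])

```text
clock: 15.67
tool_pos: [0.5753, -0.2974, 0.1343]
orientation: [-179.9, 0.1, -173.5]
force: [-8.1, 6.4, 26.0]
opening: 0.0002
```

The stop is reached: the force jumped from 9.7 to 26 N after about 30 mm of travel. Hold, then retract over the bottle.

Request:
jog_arm(motion=[{"offset":[0,0,0],"roll":0,"hand":0},{"offset":[0,0,0],"roll":0,"hand":0},{"offset":[0,0,0],"roll":0,"hand":0},{"offset":[0,0,0],"roll":0,"hand":0},{"offset":[0,0,-20],"roll":0,"hand":0},{"offset":[0,0,-40],"roll":0,"hand":0},{"offset":[0,0,-70],"roll":0,"hand":0},{"offset":[0,0,-100],"roll":0,"hand":0},{"offset":[0,0,-128],"roll":0,"hand":0},{"offset":[0,0,-128],"roll":0,"hand":0},{"offset":[25,2,-128],"roll":0,"hand":55},{"offset":[50,3,-128],"roll":0,"hand":55},{"offset":[75,5,-128],"roll":0,"hand":55},{"offset":[100,6,-128],"roll":0,"hand":55},{"offset":[126,8,-128],"roll":0,"hand":55},{"offset":[126,8,-128],"roll":0,"hand":55},{"offset":[126,8,-128],"roll":0,"hand":55},{"offset":[126,8,-128],"roll":0,"hand":55}])

```text
clock: 17.17
tool_pos: [0.4489, -0.3033, 0.2583]
orientation: [-180.0, 0.0, -173.6]
force: [-0.6, 0.3, -0.1]
opening: 0.0484
```

```bash
python3 - <<'E'
from h import *
capcheck("w6","y",(.448,-.3023),.161)
s=cams.snapshot("side")["img"][90:210,260:380,::-1]
w=cv2.imread("pics/w6.png");cv2.imwrite("pics/k3.png",cv2.resize(np.hstack([cv2.resize(s,(420,420),interpolation=cv2.INTER_CUBIC),w]),None,fx=.8,fy=.8))
E
```

```text
expected px [281.  204.9] tool [ 0.3783 -0.3112  0.4357] [ 0.4492 -0.3033  0.258 ]
[263, 186, 37, 37, 1015] [281.4 205.1] -> [ 0.4481 -0.3019  0.161 ]
```

View pics/k3.png

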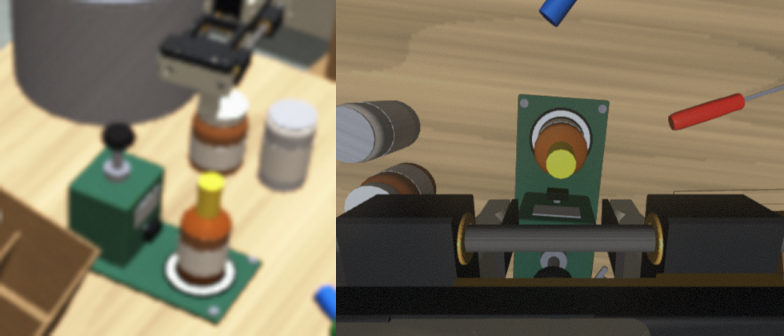

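The plunger is back up, and yellow is still in place with its cap at (561,164). Gripping it now.

Request:
jog_arm(motion=[{"offset":[0,1,30],"roll":0,"hand":55},{"offset":[0,1,60],"roll":0,"hand":55},{"offset":[0,1,90],"roll":0,"hand":55},{"offset":[0,1,119],"roll":0,"hand":55},{"offset":[0,1,119],"roll":0,"hand":55},{"offset":[0,1,119],"roll":0,"hand":55},{"offset":[0,1,119],"roll":0,"hand":20},{"offset":[0,1,119],"roll":0,"hand":20},{"offset":[0,1,119],"roll":0,"hand":20},{"offset":[0,1,119],"roll":0,"hand":20},{"offset":[0,1,119],"roll":0,"hand":20},{"offset":[0,1,90],"roll":0,"hand":20},{"offset":[0,1,60],"roll":0,"hand":20},{"offset":[0,1,30],"roll":0,"hand":20},{"offset":[0,1,0],"roll":0,"hand":20},{"offset":[0,1,-30],"roll":0,"hand":20},{"offset":[0,1,-60],"roll":0,"hand":20},{"offset":[0,1,-90],"roll":0,"hand":20},{"offset":[0,1,-120],"roll":0,"hand":20},{"offset":[0,1,-120],"roll":0,"hand":20}])

```text
clock: 18.93
tool_pos: [0.4498, -0.3036, 0.3849]
orientation: [-179.7, 0.4, -173.5]
force: [0.2, -1.4, -1.4]
opening: 0.0269
```

Request:
jog_arm(motion=[{"offset":[-2,28,0],"roll":0,"hand":20},{"offset":[-4,58,0],"roll":0,"hand":20},{"offset":[-6,90,0],"roll":0,"hand":20},{"offset":[-8,122,0],"roll":0,"hand":20},{"offset":[-10,154,0],"roll":0,"hand":20},{"offset":[-12,186,0],"roll":0,"hand":20},{"offset":[-15,218,0],"roll":0,"hand":20},{"offset":[-17,250,0],"roll":0,"hand":20},{"offset":[-19,282,0],"roll":0,"hand":20},{"offset":[-21,314,0],"roll":0,"hand":20},{"offset":[-24,346,0],"roll":0,"hand":20},{"offset":[-26,378,0],"roll":0,"hand":20},{"offset":[-28,405,0],"roll":0,"hand":20},{"offset":[-29,422,0],"roll":0,"hand":20},{"offset":[-29,422,0],"roll":0,"hand":20},{"offset":[-29,422,0],"roll":0,"hand":20},{"offset":[-29,422,0],"roll":0,"hand":20}])

```text
clock: 20.35
tool_pos: [0.4297, 0.12, 0.3784]
orientation: [180.0, 0.0, -173.5]
force: [-0.3, -0.7, -0.1]
opening: 0.0198
```

```bash
python3 - <<'E'
from h import *
c,i=wrist("w7");o=ctrl.get_obs();print(o["tool_pos"],o["orientation"],o["qvel"].round(1))
cv2.imwrite("pics/w7b.png",cv2.resize(i[:,:,::-1],(800,600),interpolation=cv2.INTER_CUBIC))
E
```

```text
[0.42982025 0.11972615 0.37847616] [ 1.79990930e+02  2.40191990e-02 -1.73554918e+02] [-0.5 -0.  -0.1  0.   0.1 -0.2]
```

View pics/w7b.png

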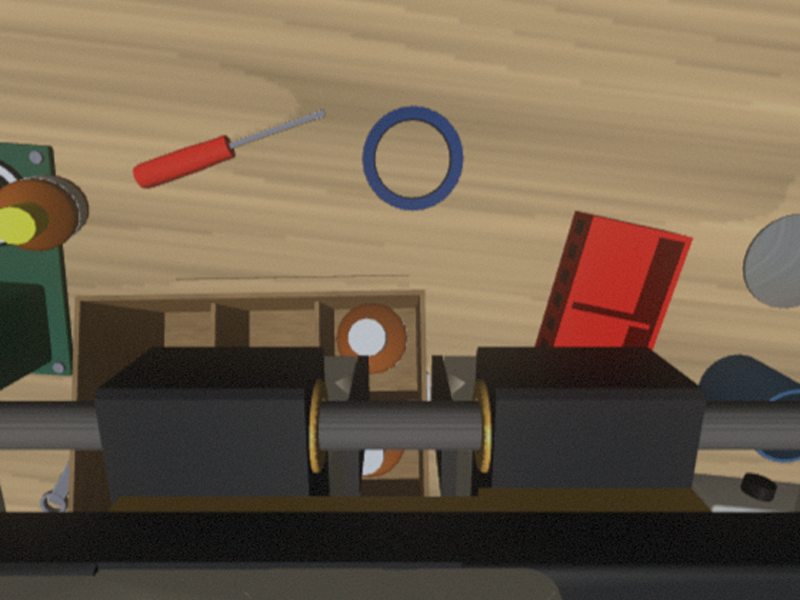

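The grip slipped off the cap because it was too shallow. Yellow still stands on the pad, cap at (15,225), and the jaws are empty. The knob contact also showed that the tips end higher than nominal, so I'll grip deeper. While here I measure the crate: top corners at about (590,214) and (692,238), first cross wall from (573,305) to (650,327).

```bash
python3 - <<'E'
from h import *
np.set_printoptions(precision=4,suppress=True)
c=loadc("w7");w=lambda u,v,z:onz(c,((u+.5)*.7-.5,(v+.5)*.7-.5),z)
a,b=w(590,214,.055),w(692,238,.055);print("top corners",a,b,np.linalg.norm(a-b),"bottom-left",w(575,211,0))
print("cross",w(573,305,.045),w(650,327,.045)); print("right edge far",w(655,345,.055),"left bottom far",w(537,345,0))
print("yellow cap",w(15,225,.161))
d=(b-a)/np.linalg.norm(b-a);n=np.array([d[1],-d[0],0]);print("yaw",np.degrees(np.arctan2(n[1],n[0])));m=(a+b)/2
for k in range(3): print("bay",k,(m+n*(.051+.093*k))[:2])
E
```

```text
top corners [0.389  0.2976 0.055 ] [0.4003 0.3999 0.055 ] 0.10296075378584242 bottom-left [0.3909 0.3016 0.    ]
cross [0.4816 0.3033 0.045 ] [0.4957 0.3866 0.045 ]
right edge far [0.5113 0.3909 0.055 ] left bottom far [ 0.5431  0.2891 -0.    ]
yellow cap [ 0.4399 -0.1706  0.161 ]
yaw -6.34285723484747
bay 0 [0.4453 0.3431]
bay 1 [0.5378 0.3328]
bay 2 [0.6302 0.3226]
```

```bash
python3 - <<'E'
from h import *
s=cams.snapshot("side")["img"][110:310,230:400,::-1];t=cams.snapshot("scene")["img"][190:390,120:290,::-1]
f=2.3;cv2.imwrite("pics/y2.png",cv2.resize(np.hstack([s,t]),None,fx=f,fy=f,interpolation=cv2.INTER_CUBIC))
E
```

```text
(no output)
```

View pics/y2.png

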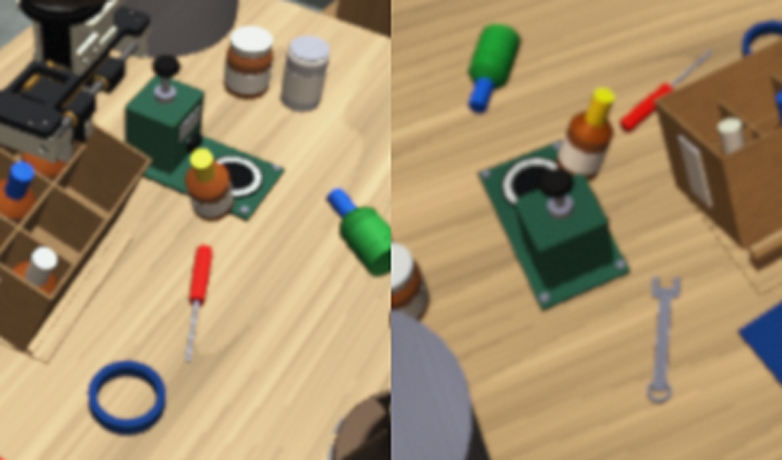

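Yellow was carried a little and dropped. It stands leaning on the plate's +y edge: side view cap (203,158), scene cap (601,96). I'll triangulate its axis.

```bash
python3 - <<'E'
from h import *
f=2.3;a=lambda u,v:(SI,(230+u/f,110+v/f)); b=lambda u,v:(SC,(120+(u-391)/f,190+v/f))
c=loadc("w7");w=lambda u,v:(c,(u*.7,v*.7))
t,e=tri([a(203,157),b(601,95),w(15,225)]);print(t,e)
t2,e=tri([a(203,157),b(601,95)]);print(t2,e)
s,e=tri([a(209,187),b(588,135)]);print("shoulder/body top",s,e)
m,e=tri([a(211,205),b(582,163)]);print("label low",m,e)
for n in(s,m): u=t2-n;print(u/np.linalg.norm(u))
E
```

```text
[ 0.44103957 -0.1844124   0.14473035] [0.0035955160146942, 0.0005622689552372944, 0.0030984901903669732]
[ 0.43960645 -0.18519795  0.14489405] [0.0020295749499650356, 0.0020295749499649883]
shoulder/body top [ 0.43849016 -0.21042342  0.06746724] [0.0018345923333229737, 0.0018345923333229958]
label low [ 0.44139876 -0.22648229  0.01436364] [0.002931994101224189, 0.0029319941012242202]
[0.01370697 0.30974277 0.95072159]
[-0.01309063  0.30153202  0.95336618]
```

Yellow stands tilted about 18° towards +y, with its cap top at (0.440,-0.185,0.145). The jaws open along y, so closing flat pads deep on the cap will also straighten it.

Request:
jog_arm(motion=[{"offset":[3,-30,0],"roll":0,"hand":86},{"offset":[6,-65,0],"roll":0,"hand":86},{"offset":[9,-100,0],"roll":0,"hand":86},{"offset":[12,-135,0],"roll":0,"hand":86},{"offset":[15,-170,0],"roll":0,"hand":86},{"offset":[18,-205,0],"roll":0,"hand":86},{"offset":[21,-240,0],"roll":0,"hand":86},{"offset":[25,-275,20],"roll":0,"hand":86},{"offset":[27.5,-300,50],"roll":0,"hand":86},{"offset":[27.5,-307.5,80],"roll":0,"hand":86},{"offset":[27.5,-307.5,110],"roll":0,"hand":86},{"offset":[27.5,-307.5,140],"roll":0,"hand":86},{"offset":[27.5,-307.5,170],"roll":0,"hand":86},{"offset":[27.5,-307.5,200],"roll":0,"hand":86},{"offset":[27.5,-307.5,225],"roll":0,"hand":86},{"offset":[27.5,-307.5,225],"roll":0,"hand":86},{"offset":[27.5,-307.5,225],"roll":0,"hand":86}])

```text
clock: 21.92
tool_pos: [0.4363, -0.189, 0.1531]
orientation: [-180.0, -0.1, -173.6]
force: [0.4, 0.9, 0.5]
opening: 0.086
```

```bash
python3 - <<'E'
from h import *
capcheck("w8","y",(.440,-.185),.145)
E
```

```text
expected px [286.1 254.2] tool [ 0.3663 -0.1968  0.3306] [ 0.4376 -0.1891  0.1544]
[242, 217, 72, 64, 2397] [282.3 255. ] -> [ 0.4407 -0.187   0.145 ]
```

Request:
jog_arm(motion=[{"offset":[0,0,12],"roll":0,"hand":86},{"offset":[0,0,24],"roll":0,"hand":86},{"offset":[0,0,36],"roll":0,"hand":86},{"offset":[0,0,48],"roll":0,"hand":86},{"offset":[0,0,48],"roll":0,"hand":86},{"offset":[0,0,48],"roll":0,"hand":86}])

```text
clock: 22.47
tool_pos: [0.4381, -0.1886, 0.1068]
orientation: [-180.0, 0.1, -173.5]
force: [0.3, 0.6, 0.7]
opening: 0.0859
```

Request:
jog_arm(motion=[{"offset":[0,0,0],"roll":0,"hand":50},{"offset":[0,0,0],"roll":0,"hand":40},{"offset":[0,0,0],"roll":0,"hand":20},{"offset":[0,0,-1],"roll":0,"hand":20},{"offset":[0,0,-3],"roll":0,"hand":20},{"offset":[0,0,-5],"roll":0,"hand":20},{"offset":[0,0,-8],"roll":0,"hand":20},{"offset":[0,0,-12],"roll":0,"hand":20},{"offset":[0,0,-12],"roll":0,"hand":20},{"offset":[0,0,-12],"roll":0,"hand":20}])

```text
clock: 23.3
tool_pos: [0.4378, -0.1883, 0.118]
orientation: [-180.0, 0.1, -173.5]
force: [-0.3, 2.0, 5.7]
opening: 0.0305
```

Request:
jog_arm(motion=[{"offset":[0,0,-10],"roll":0,"hand":20},{"offset":[0,0,-20],"roll":0,"hand":20},{"offset":[0,0,-40],"roll":0,"hand":20},{"offset":[0,0,-70],"roll":0,"hand":20},{"offset":[0,0,-100],"roll":0,"hand":20},{"offset":[0,0,-130],"roll":0,"hand":20},{"offset":[0,0,-160],"roll":0,"hand":20},{"offset":[0,0,-190],"roll":0,"hand":20},{"offset":[0,0,-220],"roll":0,"hand":20},{"offset":[0,0,-250],"roll":0,"hand":20},{"offset":[0,0,-260],"roll":0,"hand":20},{"offset":[0,0,-260],"roll":0,"hand":20},{"offset":[0,0,-260],"roll":0,"hand":20}])

```text
clock: 24.38
tool_pos: [0.4368, -0.188, 0.3768]
orientation: [179.9, 0.0, -173.5]
force: [-0.7, -0.3, -4.2]
opening: 0.03
```

```bash
python3 - <<'E'
from h import *
s=cams.snapshot("side")["img"][30:250,230:410,::-1];t=cams.snapshot("scene")["img"][70:290,120:300,::-1]
f=2.2;cv2.imwrite("pics/y3.png",cv2.resize(np.hstack([s,t]),None,fx=f,fy=f,interpolation=cv2.INTER_CUBIC))
T=tool()[:3,3];print(T)
for g in (.02,): 
  for h in (.04,-.05,-.105): X=T+[0,0,h];print(h,((proj(SI,X)-[230,30])*f).round(),((proj(SC,X)-[120,70])*f+[396,0]).round())
E
```

```text
[ 0.43627207 -0.18803557  0.37542085]
0.04 [211. 162.] [577. 216.]
-0.05 [205. 223.] [582. 266.]
-0.105 [202. 257.] [586. 294.]
```

View pics/y3.png

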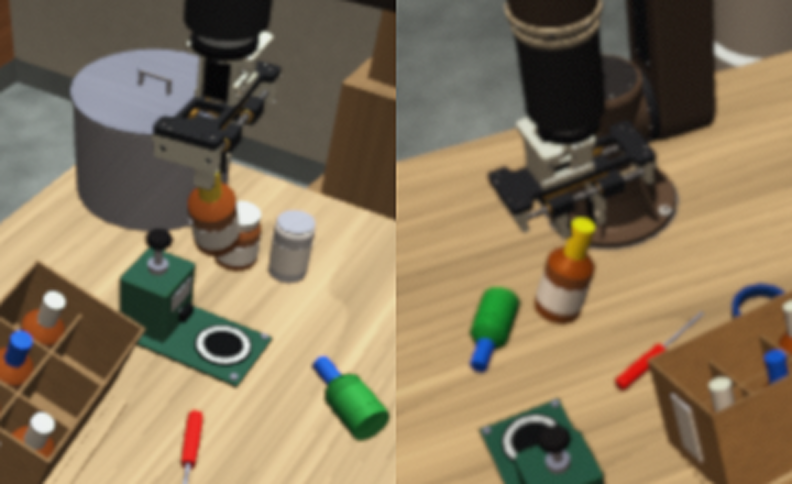

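Yellow is held only by the top few mm of its cap and still tilts about 15° towards +y. So the usable pad ends roughly 18 mm behind the TCP. I'll lower it gently onto the pad, let it right itself, then re-grip deeper.

Request:
jog_arm(motion=[{"offset":[-1,-10,0],"roll":0,"hand":20},{"offset":[-1,-20,0],"roll":0,"hand":20},{"offset":[-2,-32,0],"roll":0,"hand":20},{"offset":[-2,-44,0],"roll":0,"hand":20},{"offset":[-3,-56,10],"roll":0,"hand":20},{"offset":[-3,-68,25],"roll":0,"hand":20},{"offset":[-3,-78,45],"roll":0,"hand":20},{"offset":[-3,-78,65],"roll":0,"hand":20},{"offset":[-3,-78,85],"roll":0,"hand":20},{"offset":[-3,-78,105],"roll":0,"hand":20},{"offset":[-3,-78,125],"roll":0,"hand":20},{"offset":[-3,-78,145],"roll":0,"hand":20},{"offset":[-3,-78,165],"roll":0,"hand":20},{"offset":[-3,-78,185],"roll":0,"hand":20},{"offset":[-3,-78,200],"roll":0,"hand":20},{"offset":[-3,-78,207],"roll":0,"hand":20},{"offset":[-3,-78,207],"roll":0,"hand":20},{"offset":[-3,-78,207],"roll":0,"hand":20}])

```text
clock: 25.98
tool_pos: [0.4487, -0.2661, 0.17]
orientation: [-180.0, -0.1, -173.6]
force: [0.2, 0.3, -3.4]
opening: 0.0301
```

Request:
jog_arm(motion=[{"offset":[0,0,6],"roll":0,"hand":20},{"offset":[0,0,12],"roll":0,"hand":20},{"offset":[0,0,18],"roll":0,"hand":20},{"offset":[0,0,18],"roll":0,"hand":20},{"offset":[0,0,18],"roll":0,"hand":20}])

```text
clock: 26.4
tool_pos: [0.4487, -0.2655, 0.152]
orientation: [180.0, -0.0, -173.5]
force: [1.1, -0.3, -2.9]
opening: 0.0302
```

Request:
jog_arm(motion=[{"offset":[0,0,4],"roll":0,"hand":20},{"offset":[0,0,8],"roll":0,"hand":20},{"offset":[0,0,8],"roll":0,"hand":20}])

```text
clock: 26.65
tool_pos: [0.4485, -0.2653, 0.1435]
orientation: [180.0, -0.0, -173.5]
force: [0.0, -0.5, -3.0]
opening: 0.0301
```

Request:
jog_arm(motion=[{"offset":[0,0,3],"roll":0,"hand":20},{"offset":[0,0,6],"roll":0,"hand":20},{"offset":[0,0,6],"roll":0,"hand":20}])

```text
clock: 26.9
tool_pos: [0.4486, -0.2654, 0.1376]
orientation: [180.0, -0.0, -173.5]
force: [-1.2, -0.2, -3.7]
opening: 0.0302
```

Request:
jog_arm(motion=[{"offset":[0,0,3],"roll":0,"hand":20},{"offset":[0,0,6],"roll":0,"hand":20},{"offset":[0,0,6],"roll":0,"hand":20}])

```text
clock: 27.15
tool_pos: [0.4508, -0.2661, 0.1338]
orientation: [-179.9, 0.2, -173.5]
force: [-0.1, 1.8, 7.7]
opening: 0.0302
```

Request:
jog_arm(motion=[{"offset":[0,0,-2],"roll":0,"hand":31},{"offset":[0,0,-2],"roll":0,"hand":36},{"offset":[0,0,-2],"roll":0,"hand":86},{"offset":[0,0,-2],"roll":0,"hand":86},{"offset":[0,0,-2],"roll":0,"hand":86},{"offset":[0,0,-2],"roll":0,"hand":86},{"offset":[0,0,-30],"roll":0,"hand":86},{"offset":[0,0,-60],"roll":0,"hand":86},{"offset":[0,0,-90],"roll":0,"hand":86},{"offset":[0,0,-120],"roll":0,"hand":86},{"offset":[0,0,-120],"roll":0,"hand":86},{"offset":[0,0,-120],"roll":0,"hand":86}])

```text
clock: 28.15
tool_pos: [0.4498, -0.2657, 0.254]
orientation: [-179.9, 0.2, -173.5]
force: [0.4, -0.6, 0.1]
opening: 0.0858
```

```bash
python3 - <<'E'
from h import *
capcheck("w9","y",(.448,-.3023),.161)
# also triangulate cap from scene/side colour masks
def capc(name,col):
    s=cams.snapshot(name);h=cv2.cvtColor(s["img"],cv2.COLOR_RGB2HSV);n,l,st,ce=cv2.connectedComponentsWithStats(cv2.inRange(h,*COL[col]))
    return [(st[j].tolist(),ce[j].round(1).tolist()) for j in range(1,n) if st[j][4]>15]
print(capc("side","y"),capc("scene","y"))
X=[.448,-.3023,.138];print(proj(SI,X),proj(SC,X))
E
```

```text
expected px [232.1 199.3] tool [ 0.3787 -0.2735  0.4312] [ 0.4489 -0.2653  0.2524]
[199, 191, 38, 37, 1059] [217.6 209.5] -> [ 0.4573 -0.3128  0.161 ]
[([330, 150, 10, 7, 52], [334.0, 152.9])] [([169, 241, 11, 10, 81], [174.2, 245.4])]
[333.50618844 159.45687343] [176.5337657  246.64670152]
```

Yellow now stands upright near the pad centre, at (0.457,-0.313). Gripping deeper this time.

Request:
jog_arm(motion=[{"offset":[-2.5,-25,0],"roll":0,"hand":70},{"offset":[-2.5,-48,0],"roll":0,"hand":60},{"offset":[-2.5,-48,0],"roll":0,"hand":60},{"offset":[-2.5,-48,30],"roll":0,"hand":60},{"offset":[-2.5,-48,60],"roll":0,"hand":60},{"offset":[-2.5,-48,90],"roll":0,"hand":60},{"offset":[-2.5,-48,115],"roll":0,"hand":60},{"offset":[-2.5,-48,131],"roll":0,"hand":60},{"offset":[-2.5,-48,131],"roll":0,"hand":60},{"offset":[-2.5,-48,131],"roll":0,"hand":60}])

```text
clock: 29.13
tool_pos: [0.4558, -0.3127, 0.1201]
orientation: [179.9, -0.2, -173.5]
force: [-0.2, -0.0, -0.2]
opening: 0.0596
```

Request:
jog_arm(motion=[{"offset":[0,0,0],"roll":0,"hand":40},{"offset":[0,0,0],"roll":0,"hand":20},{"offset":[0,0,0],"roll":0,"hand":20},{"offset":[0,0,0],"roll":0,"hand":20},{"offset":[0,0,0],"roll":0,"hand":20},{"offset":[0,0,-10],"roll":0,"hand":20},{"offset":[0,0,-20],"roll":0,"hand":20},{"offset":[0,0,-20],"roll":0,"hand":20}])

```text
clock: 29.8
tool_pos: [0.458, -0.3135, 0.1438]
orientation: [-179.9, 0.2, -173.5]
force: [0.3, -0.2, -1.6]
opening: 0.0294
```

Request:
jog_arm(motion=[{"offset":[0,0,-15],"roll":0,"hand":20},{"offset":[0,0,-40],"roll":0,"hand":20},{"offset":[0,0,-65],"roll":0,"hand":20},{"offset":[0,0,-90],"roll":0,"hand":20},{"offset":[0,0,-115],"roll":0,"hand":20},{"offset":[0,0,-140],"roll":0,"hand":20},{"offset":[0,0,-165],"roll":0,"hand":20},{"offset":[0,0,-190],"roll":0,"hand":20},{"offset":[0,0,-215],"roll":0,"hand":20},{"offset":[0,0,-235],"roll":0,"hand":20},{"offset":[0,0,-240],"roll":0,"hand":20},{"offset":[0,0,-240],"roll":0,"hand":20}])

```text
clock: 30.8
tool_pos: [0.4572, -0.3131, 0.3826]
orientation: [-179.9, 0.2, -173.5]
force: [-0.0, 0.4, -2.3]
opening: 0.0292
```

Request:
jog_arm(motion=[{"offset":[-1,10,0],"roll":0,"hand":20},{"offset":[-3,28,0],"roll":0,"hand":20},{"offset":[-5,53,0],"roll":0,"hand":20},{"offset":[-8,80,0],"roll":0,"hand":20},{"offset":[-11,110,0],"roll":0,"hand":20},{"offset":[-13,140,0],"roll":0,"hand":20},{"offset":[-16,170,0],"roll":0,"hand":20},{"offset":[-19,200,0],"roll":0,"hand":20},{"offset":[-22,230,0],"roll":0,"hand":20},{"offset":[-25,260,0],"roll":0,"hand":20},{"offset":[-28,290,0],"roll":0,"hand":20},{"offset":[-31,320,0],"roll":0,"hand":20},{"offset":[-34,350,0],"roll":0,"hand":20},{"offset":[-36,380,0],"roll":0,"hand":20},{"offset":[-39,410,0],"roll":0,"hand":20},{"offset":[-41,430,0],"roll":0,"hand":20},{"offset":[-42,440,0],"roll":0,"hand":20},{"offset":[-42,440,0],"roll":0,"hand":20},{"offset":[-42,440,0],"roll":0,"hand":20}])

```text
clock: 32.38
tool_pos: [0.4483, 0.1291, 0.3799]
orientation: [-179.9, -0.1, -173.5]
force: [0.3, -1.1, -2.8]
opening: 0.0293
```

```bash
cat >> h.py <<'E'
from scipy.optimize import least_squares
def cratefit(masks,x0):
    """fit x,y,yaw so that the projected outer box silhouette matches red masks (list of (cam,mask))"""
    L,W,H=.288,.100,.055
    box=np.array([[a*L/2,b*W/2,z] for a in(-1,1) for b in(-1,1) for z in(0,H)])
    D=[(c,cv2.distanceTransform(255-cv2.Canny(m,50,150),cv2.DIST_L2,5)) for c,m in masks]
    def f(p):
        X=box@R.from_euler("z",p[2]).as_matrix().T+[p[0],p[1],0];r=[]
        for c,d in D:
            h=cv2.convexHull(np.array([proj(c,q) for q in X],np.float32))[:,0]
            for a,b in zip(h,np.roll(h,-1,0)):
                for t in np.linspace(0,1,15,endpoint=False):
                    q=a+t*(b-a)
                    ins=0<=q[0]<559 and 0<=q[1]<419 and not (c.get("vmax") is not None and q[1]>c["vmax"])
                    r.append(min(float(cv2.remap(d,np.float32([[q[0]]]),np.float32([[q[1]]]),cv2.INTER_LINEAR)[0,0]),25) if ins else 0)
        return r
    return least_squares(f,x0,loss="soft_l1",diff_step=2e-3,x_scale=[.01,.01,.05])
def redmask(img,c,x0):
    h=cv2.cvtColor(img,cv2.COLOR_RGB2HSV);m=cv2.inRange(h,(0,150,40),(6,255,255))|cv2.inRange(h,(174,150,40),(179,255,255))
    m=cv2.morphologyEx(m,cv2.MORPH_CLOSE,np.ones((5,5),np.uint8));n,l,st,ce=cv2.connectedComponentsWithStats(m)
    j=1+int(np.argmax(st[1:,4]));return np.uint8(l==j)*255
E
python3 - <<'E'
from h import *
o=ctrl.get_obs();print(o["tool_pos"],o["opening"])
x0=[.538,.333,-.11]
ms=[]
for n,c in(("side",SI),("scene",SC)):
    i=cams.snapshot(n)["img"];m=redmask(i,c,x0);ms.append((c,m));print(n,cv2.boundingRect(m),np.argwhere(m).mean(0))
for sub in (ms,ms[:1],ms[1:]):
    s=cratefit(sub,x0);print(s.x.round(4),s.cost.round(1))
E
```

```text
[0.44831544 0.1290705  0.37994333] 0.029273816507432434
side (141, 259, 97, 90) [302.6516654  190.47241292]
scene (334, 188, 63, 74) [224.59473024 364.61062317]
[ 0.5368  0.3361 -0.1145] 68.0
[ 0.5381  0.3336 -0.1155] 21.0
[ 0.5344  0.3412 -0.1182] 19.2
```

The grip holds at 29.3 mm. The crate fit gives its centre at (0.537,0.336) with yaw -6.6°, matching the hand measurement; it has been knocked about 50 mm. Next I go to the near bay at (0.4446,0.3467).

Request:
jog_arm(motion=[{"offset":[-2,20,0],"roll":0,"hand":20},{"offset":[-4,45,0],"roll":0,"hand":20},{"offset":[-7,72,0],"roll":0,"hand":20},{"offset":[-10,100,0],"roll":0,"hand":20},{"offset":[-13,130,0],"roll":0,"hand":20},{"offset":[-15,160,0],"roll":0,"hand":20},{"offset":[-18,190,0],"roll":0,"hand":20},{"offset":[-20,208,0],"roll":0,"hand":20},{"offset":[-21,217,0],"roll":0,"hand":20},{"offset":[-21,217,0],"roll":0,"hand":20},{"offset":[-21,217,35],"roll":0,"hand":20},{"offset":[-21,217,70],"roll":0,"hand":20},{"offset":[-21,217,105],"roll":0,"hand":20},{"offset":[-21,217,140],"roll":0,"hand":20},{"offset":[-21,217,175],"roll":0,"hand":20},{"offset":[-21,217,205],"roll":0,"hand":20},{"offset":[-21,217,230],"roll":0,"hand":20},{"offset":[-21,217,250],"roll":0,"hand":20},{"offset":[-21,217,250],"roll":0,"hand":20},{"offset":[-21,217,250],"roll":0,"hand":20}])

```text
clock: 34.15
tool_pos: [0.4457, 0.3454, 0.1313]
orientation: [-179.9, -0.0, -173.6]
force: [1.4, -0.2, -2.4]
opening: 0.0294
```

Request:
jog_arm(motion=[{"offset":[0,0,6],"roll":0,"hand":20},{"offset":[0,0,12],"roll":0,"hand":20},{"offset":[0,0,18],"roll":0,"hand":20},{"offset":[0,0,18],"roll":0,"hand":20},{"offset":[0,0,18],"roll":0,"hand":20}])

```text
clock: 34.57
tool_pos: [0.4454, 0.3469, 0.1133]
orientation: [-180.0, -0.0, -173.5]
force: [0.3, -0.4, -2.6]
opening: 0.0289
```

Request:
jog_arm(motion=[{"offset":[0,0,2],"roll":0,"hand":20},{"offset":[0,0,4],"roll":0,"hand":20},{"offset":[0,0,4],"roll":0,"hand":20}])

```text
clock: 34.82
tool_pos: [0.4469, 0.348, 0.1124]
orientation: [179.9, 0.2, -173.4]
force: [-4.5, -3.4, 16.1]
opening: 0.0293
```

Request:
jog_arm(motion=[{"offset":[0,0,-3],"roll":0,"hand":20},{"offset":[0,0,-3],"roll":0,"hand":32},{"offset":[0,0,-3],"roll":0,"hand":40},{"offset":[0,0,-3],"roll":0,"hand":60},{"offset":[0,0,-3],"roll":0,"hand":60},{"offset":[0,0,-3],"roll":0,"hand":60},{"offset":[0,0,-30],"roll":0,"hand":60},{"offset":[0,0,-60],"roll":0,"hand":60},{"offset":[0,0,-100],"roll":0,"hand":60},{"offset":[0,0,-140],"roll":0,"hand":60},{"offset":[0,0,-180],"roll":0,"hand":60},{"offset":[0,0,-220],"roll":0,"hand":60},{"offset":[0,0,-240],"roll":0,"hand":60},{"offset":[0,0,-240],"roll":0,"hand":60},{"offset":[0,0,-240],"roll":0,"hand":60}])

```text
clock: 36.07
tool_pos: [0.4457, 0.3474, 0.3505]
orientation: [179.9, 0.1, -173.5]
force: [-0.2, 0.4, -0.2]
opening: 0.06
```

```bash
python3 - <<'E'
from h import *
capcheck("w10","y",(.4446,.3467),.150)
o=ctrl.get_obs();print(o["tool_pos"],o["qvel"].round(1))
c,i=wrist("w11");
E
```

```text
expected px [278.6 179.9] tool [0.375  0.3391 0.5278] [0.4452 0.347  0.3489]
[266, 167, 28, 28, 519] [280.8 181.6] -> [0.4462 0.3491 0.15  ]
[0.44521553 0.34695084 0.34892661] [ 0.1  0.9 -1.7 -0.2  0.1 -0. ]
```

Yellow stands upright in the near bay, within 3 mm of its centre. Now to blue.

Request:
jog_arm(motion=[{"offset":[-11,-34,0],"roll":0,"hand":58},{"offset":[-23,-69,0],"roll":0,"hand":58},{"offset":[-34,-104,0],"roll":0,"hand":58},{"offset":[-46,-139,0],"roll":0,"hand":58},{"offset":[-57,-174,0],"roll":0,"hand":58},{"offset":[-69,-209,0],"roll":0,"hand":58},{"offset":[-80,-244,0],"roll":0,"hand":58},{"offset":[-92,-279,0],"roll":0,"hand":58},{"offset":[-103,-314,0],"roll":0,"hand":58},{"offset":[-111,-339,0],"roll":0,"hand":58},{"offset":[-111,-339,20],"roll":0,"hand":58},{"offset":[-111,-339,40],"roll":0,"hand":58},{"offset":[-111,-339,40],"roll":0,"hand":58},{"offset":[-111,-339,40],"roll":0,"hand":58},{"offset":[-111,-339,40],"roll":0,"hand":58}])

```text
clock: 37.42
tool_pos: [0.5941, 0.0227, 0.3097]
orientation: [-180.0, -0.0, -173.5]
force: [0.1, 0.6, 0.3]
opening: 0.0583
```

```bash
python3 - <<'E'
from h import *
capcheck("w12","b",(.590,.022),.201)
o=ctrl.get_obs();print(o["tool_pos"],o["qvel"].round(1))
E
```

```text
expected px [279.4 197.4] tool [0.5236 0.0149 0.4871] [0.5943 0.0229 0.3102]
[359, 0, 67, 19, 609] [391.4   9. ] -> [0.4456 0.085  0.201 ]
[260, 181, 36, 38, 1015] [277.6 199. ] -> [0.5915 0.0207 0.201 ]
[219, 273, 81, 7, 391] [265.4 276.7] -> [0.6604 0.018  0.201 ]
[198, 316, 108, 31, 3134] [253.3 331.3] -> [0.7144 0.0128 0.201 ]
[0.59430529 0.02290971 0.31021462] [ 0.1 -0.5  0.3 -0.1  0.3  0. ]
```

Request:
jog_arm(motion=[{"offset":[-1,-1.5,30],"roll":0,"hand":58},{"offset":[-1,-1.5,60],"roll":0,"hand":58},{"offset":[-1,-1.5,90],"roll":0,"hand":58},{"offset":[-1,-1.5,110],"roll":0,"hand":58},{"offset":[-1,-1.5,130],"roll":0,"hand":58},{"offset":[-1,-1.5,143],"roll":0,"hand":58},{"offset":[-1,-1.5,143],"roll":0,"hand":58},{"offset":[-1,-1.5,143],"roll":0,"hand":58}])

```text
clock: 38.13
tool_pos: [0.5954, 0.0216, 0.167]
orientation: [-180.0, 0.0, -173.5]
force: [-0.1, 0.2, 0.8]
opening: 0.0584
```

Request:
jog_arm(motion=[{"offset":[0,0,0],"roll":0,"hand":40},{"offset":[0,0,0],"roll":0,"hand":20},{"offset":[0,0,0],"roll":0,"hand":20},{"offset":[0,0,0],"roll":0,"hand":20},{"offset":[0,0,0],"roll":0,"hand":20},{"offset":[0,0,0],"roll":0,"hand":20}])

```text
clock: 38.63
tool_pos: [0.5953, 0.0212, 0.1668]
orientation: [-180.0, 0.0, -173.5]
force: [-1.4, -0.2, 2.9]
opening: 0.0289
```

Gripped. Lift along the depth axis, then upright against the far rim.

Request:
jog_arm(motion=[{"offset":[5,0,-14],"roll":0,"hand":20},{"offset":[10,0,-28],"roll":0,"hand":20},{"offset":[15.5,0,-42],"roll":0,"hand":20},{"offset":[20.5,0,-57],"roll":0,"hand":20},{"offset":[26,0,-71],"roll":0,"hand":20},{"offset":[31,0,-86],"roll":0,"hand":20},{"offset":[36.5,0,-100],"roll":0,"hand":20},{"offset":[42.5,0,-117.5],"roll":0,"hand":20},{"offset":[42.5,0,-117.5],"roll":0,"hand":20},{"offset":[32,0,-121],"roll":0,"hand":20},{"offset":[22,0,-125],"roll":0,"hand":20},{"offset":[22,0,-125],"roll":0,"hand":20}])

```text
clock: 39.63
tool_pos: [0.5743, 0.019, 0.2903]
orientation: [-180.0, -0.0, -173.5]
force: [-0.0, -0.2, -2.6]
opening: 0.0291
```

Request:
jog_arm(motion=[{"offset":[-6,0,-4],"roll":0,"hand":20},{"offset":[-12.5,0,-7.5],"roll":0,"hand":20},{"offset":[-18,0,-10.5],"roll":0,"hand":20},{"offset":[-23.5,0,-13],"roll":0,"hand":20},{"offset":[-31,0,-15.5],"roll":0,"hand":20},{"offset":[-37.5,0,-18],"roll":0,"hand":20},{"offset":[-41,0,-19],"roll":0,"hand":20},{"offset":[-41,0,-19],"roll":0,"hand":20},{"offset":[-41,0,-19],"roll":0,"hand":20}])

```text
clock: 40.38
tool_pos: [0.6141, 0.0234, 0.3102]
orientation: [-180.0, -0.0, -173.5]
force: [-1.4, 0.3, -1.7]
opening: 0.0289
```

```bash
python3 - <<'E'
from h import *
s=cams.snapshot("side")["img"][60:230,180:330,::-1];t=cams.snapshot("scene")["img"][120:290,220:370,::-1]
f=2.6;cv2.imwrite("pics/b1.png",cv2.resize(np.hstack([s,t]),None,fx=f,fy=f,interpolation=cv2.INTER_CUBIC))
T=tool()[:3,3];print(T)
for a in(0,8,16):
  r=np.radians(a);u=np.array([-np.sin(r)*.9936,-np.sin(r)*.113,np.cos(r)])
  for h in (.034,-.03,-.11):
    X=T+[0,0,.026]+(h-.026)*u;print(a,h,((proj(SI,X)-[180,60])*f).round(),((proj(SC,X)-[220,120])*f+[390,0]).round())
E
```

```text
[0.61381571 0.02332561 0.31019846]
0 0.034 [121. 214.] [593. 220.]
0 -0.03 [128. 262.] [590. 259.]
0 -0.11 [135. 316.] [586. 305.]
8 0.034 [122. 214.] [592. 220.]
8 -0.03 [121. 259.] [594. 264.]
8 -0.11 [120. 310.] [596. 315.]
16 0.034 [123. 215.] [591. 219.]
16 -0.03 [115. 256.] [598. 267.]
16 -0.11 [106. 302.] [605. 324.]
```

View pics/b1.png

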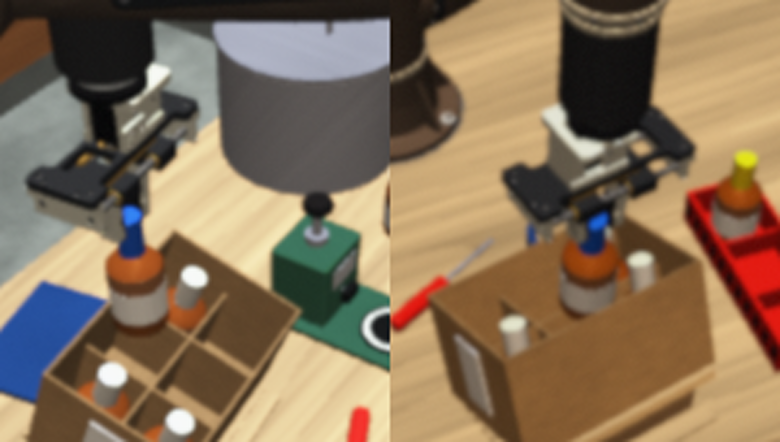

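Side and scene views show blue upright: side cap (132,215) over base (140,330), which agrees with the vertical prediction. My 16 views are used up, so from here I check by numbers only. Lift and carry to the pad.

Request:
jog_arm(motion=[{"offset":[0,0,-25],"roll":0,"hand":20},{"offset":[0,0,-50],"roll":0,"hand":20},{"offset":[0,0,-75],"roll":0,"hand":20},{"offset":[0,0,-90],"roll":0,"hand":20},{"offset":[6,-10,-90],"roll":0,"hand":20},{"offset":[20,-31,-90],"roll":0,"hand":20},{"offset":[38,-58,-90],"roll":0,"hand":20},{"offset":[56,-86,-90],"roll":0,"hand":20},{"offset":[74,-113,-90],"roll":0,"hand":20},{"offset":[92,-140,-90],"roll":0,"hand":20},{"offset":[110,-168,-90],"roll":0,"hand":20},{"offset":[128,-195,-90],"roll":0,"hand":20},{"offset":[146,-223,-90],"roll":0,"hand":20},{"offset":[164,-250,-90],"roll":0,"hand":20},{"offset":[180,-275,-90],"roll":0,"hand":20},{"offset":[192,-294,-90],"roll":0,"hand":20},{"offset":[200,-305,-90],"roll":0,"hand":20},{"offset":[200,-305,-90],"roll":0,"hand":20},{"offset":[200,-305,-90],"roll":0,"hand":20}])

```text
clock: 42.07
tool_pos: [0.4487, -0.3028, 0.3997]
orientation: [180.0, 0.0, -173.6]
force: [0.7, -0.7, -3.5]
opening: 0.0293
```

Request:
jog_arm(motion=[{"offset":[0,0,20],"roll":0,"hand":20},{"offset":[0,0,50],"roll":0,"hand":20},{"offset":[0,0,80],"roll":0,"hand":20},{"offset":[0,0,110],"roll":0,"hand":20},{"offset":[0,0,140],"roll":0,"hand":20},{"offset":[0,0,170],"roll":0,"hand":20},{"offset":[0,0,200],"roll":0,"hand":20},{"offset":[0,0,230],"roll":0,"hand":20},{"offset":[0,0,250],"roll":0,"hand":20},{"offset":[0,0,260],"roll":0,"hand":20},{"offset":[0,0,260],"roll":0,"hand":20},{"offset":[0,0,260],"roll":0,"hand":20}])

```text
clock: 43.07
tool_pos: [0.4501, -0.3021, 0.1408]
orientation: [-180.0, 0.0, -173.5]
force: [0.2, -0.5, -2.3]
opening: 0.0294
```

Request:
jog_arm(motion=[{"offset":[0,0,4],"roll":0,"hand":20},{"offset":[0,0,8],"roll":0,"hand":20},{"offset":[0,0,11],"roll":0,"hand":20},{"offset":[0,0,11],"roll":0,"hand":20},{"offset":[0,0,11],"roll":0,"hand":20}])

```text
clock: 43.48
tool_pos: [0.4495, -0.3022, 0.1294]
orientation: [-180.0, 0.0, -173.5]
force: [-0.5, -0.3, -2.1]
opening: 0.0291
```

Request:
jog_arm(motion=[{"offset":[0,0,1.5],"roll":0,"hand":20},{"offset":[0,0,3],"roll":0,"hand":20},{"offset":[0,0,3],"roll":0,"hand":20}])

```text
clock: 43.73
tool_pos: [0.4495, -0.3022, 0.126]
orientation: [180.0, -0.0, -173.5]
force: [-0.5, -0.2, -2.8]
opening: 0.0292
```

Request:
jog_arm(motion=[{"offset":[0,0,1],"roll":0,"hand":20},{"offset":[0,0,2],"roll":0,"hand":20},{"offset":[0,0,2],"roll":0,"hand":20}])

```text
clock: 43.98
tool_pos: [0.4506, -0.3025, 0.1258]
orientation: [-179.9, 0.1, -173.5]
force: [-1.4, 4.1, 8.2]
opening: 0.0292
```

Contact. Back off, release, rise and check.

Request:
jog_arm(motion=[{"offset":[0,0,-1.5],"roll":0,"hand":20},{"offset":[0,0,-1.5],"roll":0,"hand":32},{"offset":[0,0,-1.5],"roll":0,"hand":40},{"offset":[0,0,-1.5],"roll":0,"hand":58},{"offset":[0,0,-1.5],"roll":0,"hand":58},{"offset":[0,0,-1.5],"roll":0,"hand":58},{"offset":[0,0,-30],"roll":0,"hand":58},{"offset":[0,0,-60],"roll":0,"hand":58},{"offset":[0,0,-90],"roll":0,"hand":58},{"offset":[0,0,-120],"roll":0,"hand":58},{"offset":[0,0,-130],"roll":0,"hand":58},{"offset":[0,0,-130],"roll":0,"hand":58},{"offset":[0,0,-130],"roll":0,"hand":58}])

```text
clock: 45.07
tool_pos: [0.4496, -0.3021, 0.2543]
orientation: [180.0, 0.1, -173.5]
force: [0.1, 0.4, -0.1]
opening: 0.0577
```

```bash
python3 - <<'E'
from h import *
capcheck("w13","b",(.448,-.3023),.161)
E
```

```text
expected px [279.5 205. ] tool [ 0.379  -0.31    0.4317] [ 0.4491 -0.3019  0.2534]
[253, 0, 44, 30, 734] [273.4  10.3] -> [ 0.3152 -0.3215  0.161 ]
[262, 186, 37, 38, 1120] [280.  204.6] -> [ 0.4477 -0.3019  0.161 ]
```

Blue is centred within 0.5 mm. Push the plunger.

Request:
jog_arm(motion=[{"offset":[-25,-2,0],"roll":0,"hand":0},{"offset":[-50,-4,0],"roll":0,"hand":0},{"offset":[-75,-6,0],"roll":0,"hand":0},{"offset":[-100,-7,0],"roll":0,"hand":0},{"offset":[-125,-9,0],"roll":0,"hand":0},{"offset":[-125,-9,0],"roll":0,"hand":0},{"offset":[-125,-9,0],"roll":0,"hand":0},{"offset":[-125,-9,30],"roll":0,"hand":0},{"offset":[-125,-9,60],"roll":0,"hand":0},{"offset":[-125,-9,80],"roll":0,"hand":0},{"offset":[-125,-9,88],"roll":0,"hand":0},{"offset":[-125,-9,94],"roll":0,"hand":0},{"offset":[-125,-9,100],"roll":0,"hand":0},{"offset":[-125,-9,106],"roll":0,"hand":0},{"offset":[-125,-9,112],"roll":0,"hand":0},{"offset":[-125,-9,117],"roll":0,"hand":0},{"offset":[-125,-9,117],"roll":0,"hand":0}])

```text
clock: 46.53
tool_pos: [0.5742, -0.2975, 0.1388]
orientation: [-179.9, 0.0, -173.5]
force: [-5.8, 1.9, 9.5]
opening: 0.0006
```

Request:
jog_arm(motion=[{"offset":[0,0,2],"roll":0,"hand":0},{"offset":[0,0,4],"roll":0,"hand":0},{"offset":[0,0,5],"roll":0,"hand":0},{"offset":[0,0,5],"roll":0,"hand":0}])

```text
clock: 46.87
tool_pos: [0.5743, -0.2975, 0.1347]
orientation: [-179.9, 0.0, -173.5]
force: [-5.9, 2.6, 10.7]
opening: 0.0005
```

Request:
jog_arm(motion=[{"offset":[0,0,2],"roll":0,"hand":0},{"offset":[0,0,4],"roll":0,"hand":0},{"offset":[0,0,4],"roll":0,"hand":0},{"offset":[0,0,4],"roll":0,"hand":0},{"offset":[0,0,4],"roll":0,"hand":0},{"offset":[0,0,4],"roll":0,"hand":0}])

```text
clock: 47.37
tool_pos: [0.5745, -0.2977, 0.1343]
orientation: [-179.9, 0.1, -173.5]
force: [-12.5, 8.7, 30.6]
opening: 0.0005
```

At the stop (30.6 N) and held. Retract and re-grip blue deep.

Request:
jog_arm(motion=[{"offset":[0,0,0],"roll":0,"hand":0},{"offset":[0,0,-20],"roll":0,"hand":0},{"offset":[0,0,-40],"roll":0,"hand":0},{"offset":[0,0,-70],"roll":0,"hand":0},{"offset":[0,0,-100],"roll":0,"hand":0},{"offset":[0,0,-128],"roll":0,"hand":0},{"offset":[0,0,-128],"roll":0,"hand":0},{"offset":[25,2,-128],"roll":0,"hand":58},{"offset":[50,4,-128],"roll":0,"hand":58},{"offset":[75,6,-128],"roll":0,"hand":58},{"offset":[100,7,-128],"roll":0,"hand":58},{"offset":[125,9,-128],"roll":0,"hand":58},{"offset":[125,9,-128],"roll":0,"hand":58},{"offset":[125,9,-128],"roll":0,"hand":58},{"offset":[125,9,-128],"roll":0,"hand":58}])

```text
clock: 48.62
tool_pos: [0.4501, -0.3025, 0.2573]
orientation: [-179.9, 0.1, -173.5]
force: [-0.3, -0.6, -0.5]
opening: 0.0482
```

```bash
python3 - <<'E'
from h import *
capcheck("w14","b",(.448,-.3023),.161)
# plunger: dark knob centroid vs first picture (rest)
ref=cv2.imread("pics/side0.png")[:,:,::-1];i=cams.snapshot("side")["img"]
for k in(ref,i):
    p=k[125:160,290:316].max(2)<45;print(np.argwhere(p).mean(0).round(2)+[125,290],p.sum())
E
```

```text
expected px [280.3 203.3] tool [ 0.3792 -0.3102  0.4346] [ 0.4503 -0.3024  0.2569]
[254, 0, 44, 30, 732] [274.1  10.3] -> [ 0.315  -0.3216  0.161 ]
[263, 185, 37, 37, 1096] [280.8 203. ] -> [ 0.4477 -0.3019  0.161 ]
[138.7  301.79] 67
[138.7  301.77] 64
```

Plunger back at rest, blue in place. Grip with the TCP about 40 mm below the cap top and lift.

Request:
jog_arm(motion=[{"offset":[2,0,30],"roll":0,"hand":58},{"offset":[2,0,60],"roll":0,"hand":58},{"offset":[2,0,90],"roll":0,"hand":58},{"offset":[2,0,120],"roll":0,"hand":58},{"offset":[2,0,137],"roll":0,"hand":58},{"offset":[2,0,137],"roll":0,"hand":58},{"offset":[2,0,137],"roll":0,"hand":40},{"offset":[2,0,137],"roll":0,"hand":20},{"offset":[2,0,137],"roll":0,"hand":20},{"offset":[2,0,137],"roll":0,"hand":20},{"offset":[2,0,137],"roll":0,"hand":20},{"offset":[2,0,120],"roll":0,"hand":20},{"offset":[2,0,95],"roll":0,"hand":20},{"offset":[2,0,70],"roll":0,"hand":20},{"offset":[2,0,45],"roll":0,"hand":20},{"offset":[2,0,20],"roll":0,"hand":20},{"offset":[2,0,-5],"roll":0,"hand":20},{"offset":[2,0,-30],"roll":0,"hand":20},{"offset":[2,0,-30],"roll":0,"hand":20},{"offset":[2,0,-30],"roll":0,"hand":20}])

```text
clock: 50.38
tool_pos: [0.448, -0.3024, 0.2876]
orientation: [-180.0, 0.2, -173.5]
force: [0.6, -0.3, -4.1]
opening: 0.0291
```

Request:
jog_arm(motion=[{"offset":[0,0,-30],"roll":0,"hand":20},{"offset":[0,0,-60],"roll":0,"hand":20},{"offset":[0,0,-85],"roll":0,"hand":20},{"offset":[-1,10,-95],"roll":0,"hand":20},{"offset":[-3,30,-95],"roll":0,"hand":20},{"offset":[-6,57,-95],"roll":0,"hand":20},{"offset":[-8,85,-95],"roll":0,"hand":20},{"offset":[-11,115,-95],"roll":0,"hand":20},{"offset":[-14,145,-95],"roll":0,"hand":20},{"offset":[-17,175,-95],"roll":0,"hand":20},{"offset":[-20,205,-95],"roll":0,"hand":20},{"offset":[-23,235,-95],"roll":0,"hand":20},{"offset":[-26,265,-95],"roll":0,"hand":20},{"offset":[-29,295,-95],"roll":0,"hand":20},{"offset":[-32,325,-95],"roll":0,"hand":20},{"offset":[-35,355,-95],"roll":0,"hand":20},{"offset":[-38,385,-95],"roll":0,"hand":20},{"offset":[-40,405,-95],"roll":0,"hand":20},{"offset":[-41,415,-95],"roll":0,"hand":20},{"offset":[-41,415,-95],"roll":0,"hand":20}])

```text
clock: 52.05
tool_pos: [0.4406, 0.1164, 0.3793]
orientation: [-180.0, -0.2, -173.4]
force: [0.4, -0.1, -2.8]
opening: 0.029
```

```bash
python3 - <<'E'
from h import *
x0=[.537,.336,-.1145];ms=[]
for n,c in(("side",SI),("scene",SC)):
    i=cams.snapshot(n)["img"];ms.append((c,redmask(i,c,x0)));print(cv2.boundingRect(ms[-1][1]))
    h=cv2.cvtColor(i,cv2.COLOR_RGB2HSV);N,l,st,ce=cv2.connectedComponentsWithStats(cv2.inRange(h,*COL["y"]));print([ (st[j][4],ce[j]) for j in range(1,N) if st[j][4]>15])
for s in (ms,ms[:1],ms[1:]):
    r=cratefit(s,x0);print(r.x.round(4),r.cost.round(1))
print(proj(SI,[.446,.349,.128]),proj(SC,[.446,.349,.128]))
o=ctrl.get_obs();print(o["tool_pos"],o["opening"])
E
```

```text
(141, 259, 97, 90)
[(np.int32(113), array([204.48672566, 298.75221239]))]
(334, 191, 63, 71)
[(np.int32(58), array([356.22413793, 181.32758621]))]
[ 0.537   0.3359 -0.1153] 127.8
[ 0.5377  0.3336 -0.118 ] 20.7
[ 0.5347  0.3407 -0.1236] 83.8
[203.84362134 302.82019969] [355.54378019 185.35281841]
[0.44092957 0.11453581 0.38008322] 0.0293671149081829
```

The crate has not moved and yellow is in its bay. Place blue in the far bay at (0.629,0.325).

Request:
jog_arm(motion=[{"offset":[-10,9,0],"roll":0,"hand":20},{"offset":[-28,25,0],"roll":0,"hand":20},{"offset":[-50,45,0],"roll":0,"hand":20},{"offset":[-73,65,0],"roll":0,"hand":20},{"offset":[-96,86,0],"roll":0,"hand":20},{"offset":[-119,106,0],"roll":0,"hand":20},{"offset":[-142,126,0],"roll":0,"hand":20},{"offset":[-165,147,0],"roll":0,"hand":20},{"offset":[-188,167,0],"roll":0,"hand":20},{"offset":[-203,181,0],"roll":0,"hand":20},{"offset":[-211,188,0],"roll":0,"hand":20},{"offset":[-211,188,0],"roll":0,"hand":20},{"offset":[-211,188,0],"roll":0,"hand":20}])

```text
clock: 53.23
tool_pos: [0.6307, 0.3245, 0.3794]
orientation: [-179.9, -0.1, -173.6]
force: [-0.1, -0.8, -3.3]
opening: 0.0291
```

Request:
jog_arm(motion=[{"offset":[0,0,20],"roll":0,"hand":20},{"offset":[0,0,50],"roll":0,"hand":20},{"offset":[0,0,80],"roll":0,"hand":20},{"offset":[0,0,110],"roll":0,"hand":20},{"offset":[0,0,140],"roll":0,"hand":20},{"offset":[0,0,170],"roll":0,"hand":20},{"offset":[0,0,200],"roll":0,"hand":20},{"offset":[0,0,225],"roll":0,"hand":20},{"offset":[0,0,250],"roll":0,"hand":20},{"offset":[0,0,260],"roll":0,"hand":20},{"offset":[0,0,260],"roll":0,"hand":20},{"offset":[0,0,260],"roll":0,"hand":20}])

```text
clock: 54.23
tool_pos: [0.6306, 0.3246, 0.1222]
orientation: [-180.0, 0.0, -173.6]
force: [0.5, 0.4, -2.1]
opening: 0.0294
```

Request:
jog_arm(motion=[{"offset":[0,0,3],"roll":0,"hand":20},{"offset":[0,0,6],"roll":0,"hand":20},{"offset":[0,0,8],"roll":0,"hand":20},{"offset":[0,0,8],"roll":0,"hand":20}])

```text
clock: 54.57
tool_pos: [0.6301, 0.3252, 0.1136]
orientation: [180.0, 0.0, -173.5]
force: [0.3, -0.8, -3.2]
opening: 0.0294
```

Request:
jog_arm(motion=[{"offset":[0,0,2],"roll":0,"hand":20},{"offset":[0,0,3],"roll":0,"hand":20},{"offset":[0,0,3],"roll":0,"hand":20}])

```text
clock: 54.82
tool_pos: [0.63, 0.3251, 0.1101]
orientation: [-180.0, -0.0, -173.5]
force: [0.2, -0.2, -3.7]
opening: 0.0298
```

Request:
jog_arm(motion=[{"offset":[0,0,2],"roll":0,"hand":20},{"offset":[0,0,3],"roll":0,"hand":20},{"offset":[0,0,3],"roll":0,"hand":20}])

```text
clock: 55.07
tool_pos: [0.631, 0.3255, 0.1095]
orientation: [180.0, 0.2, -173.5]
force: [-2.7, -0.2, 7.3]
opening: 0.0293
```

Request:
jog_arm(motion=[{"offset":[0,0,-2],"roll":0,"hand":20},{"offset":[0,0,-2],"roll":0,"hand":32},{"offset":[0,0,-2],"roll":0,"hand":40},{"offset":[0,0,-2],"roll":0,"hand":58},{"offset":[0,0,-2],"roll":0,"hand":58},{"offset":[0,0,-2],"roll":0,"hand":58},{"offset":[0,0,-30],"roll":0,"hand":58},{"offset":[0,0,-60],"roll":0,"hand":58},{"offset":[0,0,-100],"roll":0,"hand":58},{"offset":[0,0,-140],"roll":0,"hand":58},{"offset":[0,0,-180],"roll":0,"hand":58},{"offset":[0,0,-220],"roll":0,"hand":58},{"offset":[0,0,-240],"roll":0,"hand":58},{"offset":[0,0,-240],"roll":0,"hand":58},{"offset":[0,0,-240],"roll":0,"hand":58},{"offset":[0,0,-240],"roll":0,"hand":58}])

```text
clock: 56.4
tool_pos: [0.6297, 0.3251, 0.3465]
orientation: [-180.0, -0.1, -173.5]
force: [-0.5, 0.2, -0.5]
opening: 0.0584
```

```bash
python3 - <<'E'
from h import *
capcheck("w15","b",(.6294,.3253),.150)
o=ctrl.get_obs();print(o["clock"],o["qvel"].round(1),o["force"].round(1))
ms=[]
for n,c in(("side",SI),("scene",SC)):
    i=cams.snapshot(n)["img"];ms.append((c,redmask(i,c,0)))
    h=cv2.cvtColor(i,cv2.COLOR_RGB2HSV)
    for k in "yb":
        N,l,st,ce=cv2.connectedComponentsWithStats(cv2.inRange(h,*COL[k]));print(n,k,[(st[j].tolist(),ce[j].round(1).tolist()) for j in range(1,N) if 15<st[j][4]<300])
    for X in([.446,.349,.128],[.6294,.3253,.128]): print("  expect",proj(c,X).round(1))
r=cratefit(ms,[.537,.336,-.1145]);print(r.x.round(4),r.cost)
k=cams.snapshot("side")["img"][125:160,290:316].max(2)<45;print(np.argwhere(k).mean(0)+[125,290],k.sum())
E
```

```text
expected px [279.8 181.9] tool [0.5595 0.3172 0.524 ] [0.6296 0.3249 0.3458]
[269, 172, 25, 24, 320] [283.1 185.6] -> [0.6329 0.3291 0.15  ]
[0, 218, 101, 41, 2168] [ 44.4 233.9] -> [0.7146 0.0793 0.15  ]
56.45 [-0.   0.4 -0.3  0.1 -0.1 -0.1] [-0.4 -0.7 -1.2]
side y [([199, 293, 12, 12, 57], [204.9, 299.1])]
side b [([373, 193, 10, 10, 64], [377.7, 197.3]), ([154, 255, 12, 16, 136], [159.7, 262.3]), ([270, 268, 31, 30, 293], [285.2, 282.4]), ([554, 323, 6, 31, 121], [557.2, 340.6])]
  expect [203.8 302.8]
  expect [158.8 262.3]
scene y [([352, 178, 9, 8, 58], [356.2, 181.3])]
scene b [([274, 200, 20, 12, 55], [282.4, 203.1]), ([376, 217, 9, 14, 90], [379.9, 223.3]), ([155, 224, 10, 14, 84], [158.9, 230.5])]
  expect [355.5 185.4]
  expect [379.2 224. ]
[ 0.537   0.3356 -0.1191] 165.40099068416595
[138.64912281 301.80701754] 57
```

```bash
python3 -c "
from plant import order
print(order.close_job())"
```

```text
the job is handed in; nothing more can be done
None
```

The job is handed in. The yellow and blue bottles were stamped in that order and stand in the near and far bays of the crate. The red-capped bottle was absent.

- **Stamping:** Each bottle stood within about 1 mm of the pad centre by the wrist camera. The plunger went about 30 mm to its stop, where the push force jumped to 26 N for yellow and 31 N for blue. I held it there about 0.3 to 0.5 s each time.
- **Final checks:** Both caps were where upright bottles in their bays should be. Blue matched in three camera views, and yellow was about 3 mm off its bay centre in the wrist view taken after placing it. The side camera showed the plunger knob back at its rest position, and the gripper was clear and touching nothing.
- **Crate:** It was knocked about 50 mm to +y during the run. I measured it again before each placing.
- **What went wrong:** After stamping, the first grip on yellow was too shallow and it dropped onto the edge of the stamper plate. I picked it up, stood it back on the pad and gripped it deeper. The fingers seemed to contact about 18 mm behind the TCP, not 11 mm ahead of it as stated.
- **Not checked:** I used all 16 picture views before the end, so the last checks were numeric only. I did not measure the white bottles or the other bench items again. The arm registered no contact with them.

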